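# Gauge the well depth of a tube block

## Robot

A 6-joint arm with a two-finger parallel gripper is mounted at the origin on the work surface. World frame = base frame: x ahead of the robot, y to its left, z up, the work surface at z = 0. Lengths are in m, angles in rad, forces in N, time in s.
With the tool pointing down it reaches from about 0.325 to 0.925 m from the base axis. Payload 3.1 kg.
Tool frame: the origin (TCP) lies at the very end of the fingers, on their centre line; the grasp point (between the pads) lies 19 mm behind it (ctrl.tcp_to_grasp is the distance from the TCP to the grasp point, in m); z points along the fingers, y is the line along which they close (so a half turn about z gives the same grasp; the last joint's range is limited). The gripper opens to 85 mm and grips with 20 to 120 N. Pads are 22 mm wide; open, the fingers measure 114 mm over their backs; the gripper's body (76 mm by 85 mm) begins 54 mm behind the grasp point. The pads swing forward as they close: fully open they stand 13 mm farther back than shut.
Start: joints at [1.182, 0.217, 1.613, -0, 1.311, -0.112], TCP at [0.171, 0.601, 0.209] pointing down, gripper open.
Joint ranges: [-2.75, 2.75], [-0.78, 2.1], [0.31, 2.55], [-1.13, 4.27], [0.13, 2.63], [-2.58, 2.58]. Speed limits (rad/s): [2.79, 2.79, 3.14, 3.14, 3.14, 3.14].

## Interface

Orientations are given as a unit quaternion [w, x, y, z].
In Python, from bench import monitor, get_image, camera_info, ctrl gives the robot as it stands. The module is installed in compiled form; this text tells all that it offers.
- The arm moves only by the tool step_arm, never from a script. Its arguments are lists of equal length, an entry for each row: "offset": the shift along the tool's x, y, z in m, a list of three; "turn": the turn, a rotation vector about the tool's x, y, z in rad, a list of three; "hand": the finger opening in m, from 0 to 0.0854. In form: {"offset": [[tx, ty, tz], ...], "turn": [[rx, ry, rz], ...], "hand": [hand, ...]}. A call has 1 to 10 rows; each row is the pose to reach, as a shift and turn from the pose commanded when the call began, along the tool's axes at that moment; what a row does not reach only later rows make up. A row lasts 1/10 s, in which the tool goes at most 50 mm and 8.59 degrees, less where a joint would pass 70% of its speed; a pose out of reach is approached as far as the arm can. A call with a gripper value outside its range is refused whole. The fingers move at their own pace and stop on an object; "grip_force" is the grip in N (left out, the last holds). Time passes only in rows, so rows that repeat a pose let the fingers close. It gives the time, the measured TCP pose, the force, the opening and the grip force at its end, in the units of the state.
- monitor.read_state(): the state, without advancing time (a new reading comes with each control period).
- get_image(name): name is "side" or "top" or "wrist"; returns (picture, depth): 420x560x3 uint8, blue, green, red; 420x560 float32, m along the optical axis (not along the pixel's ray), 0 where there is no reading.
- camera_info(name): a dict with "fx", "fy", "cx", "cy" (pixels), "xyz" and "rotation" of the camera in the world; the wrist camera has in their place "mount" (4x4, takes a point from camera to tool coordinates, whose origin is the TCP and whose axes are the flange's). Camera axes: x right, y down, z forward; pixel columns grow to the right and rows downward; lengths in m; the calibration is good to about 2 mm. The wrist camera is an equidistant fisheye: a pixel r from the principal point sees the ray r / f radians off the axis. A picture is of the moment at which its call begins: read the wrist's pose just before it. camera_info takes no time and is no camera call.
- ctrl.sign_off(): hands the job in; it is judged then, once.
The state is a dict: "clock": time; "joints": joint angles; "qd": joint speeds; "joint_efforts": joint torques, N m; "ee_pos": TCP position; "tcp_rot": TCP orientation; "ft_force": force on the tool from outside, world axes, zero at the start; "ft_torque": the same for the moment, N m; "grip_width": finger opening in m; "finger_force": force on a finger pad.
Only numpy, scipy, OpenCV 4.12 (cv2) and the standard library are available. Lean on these libraries where they do the work, as an engineer would, in place of code of your own. Each camera call takes 0.05 s, during which the arm holds its last target. There are 200 camera calls.

## Task

Clear all the rubbish (used blue screw caps and crumpled paper balls) off the tube block and the bench into the waste bin. Then stand the depth gauge flat across an empty well of the aluminium block, gently lower its probe until it touches the bottom of the well, and press the lock lever fully down at that height. Lift the gauge out with its reading kept and put it back across its rest; leave the sample tubes and everything else on the bench as they are.

Things in the scene. Friction and masses are not known exactly. Their poses are not given: they have to be found in the camera images.
- block: Aluminium tube block on a sheet of paper towel, fixed: 110 (its x) x 170 (its y) x 52 mm high, with one row of four round flat-bottomed wells along its y axis, at y = -63, -21, 21 and 63 mm (x = 0), each 18 mm across and about 40 mm deep, all alike. Origin at the centre of its underside, z up.
- probe (a joint): Probe of the depth gauge (m): how far the rod stands out below the underside of the foot; 0 = drawn fully up (tip flush with the underside), 0.056 = fully out. The slide is stiff: it takes about 6 N to move, so the probe stays where it is left and the gauge (about 3.5 N) can be carried by the finger grip without the probe shifting; with the foot standing on something the probe is pushed down against this 6 N.
- lock (a joint): Cam lock lever of the gauge (rad): 0 = open (lever slants up and outwards, 37 degrees above level), 0.65 = locked (lever level, fully down). It is pressed down from above near its free end with about 2 N, and stays where it is left.
- gauge_foot (a point): Depth gauge, loose, about 0.37 kg: centre of the underside of its steel foot. Axes: x along the foot (110 mm), y across it (20 mm), z up; the foot is 12 mm thick. On it stands a grey display housing (x from -26 to +18 mm, 26 mm wide in y, up to 56 mm above the underside); the vertical probe rod (8 mm across) passes through the centre of foot and housing. The gauge stands on its rest at the start, lock open, probe drawn up.
- probe_grip (a point): Centre of the flat black finger grip at the top of the probe rod, to be taken from above: 24 mm along the gauge's x, 14 mm thick along its y, 26 mm high; the bare rod runs on below it. It lies 147 mm above the underside of the foot with the probe drawn up, and comes down with the probe. The gauge can be carried by it.
- probe_tip (a point): Tip of the probe rod (centre of its flat lower end).
- lever_end (a point): Upper face of the lock lever near its free end (the lever's pivot is 13 mm from the rod axis on the gauge's +x side, 63 mm above the underside of the foot; the lever is 12 mm wide, 5 mm thick and reaches 41 mm from its pivot towards +x). Open, this point is 39 mm from the rod axis and 88 mm above the underside of the foot; locked, 49 mm and 67 mm: it moves outwards as it goes down.
- rest_top (a point): Gauge rest, fixed: a black base 130 x 64 mm with two cheeks, each 24 x 50 mm, whose flat rubber tops are 60 mm above the bench at +-42 mm along its x axis, the gap between them being open for the probe (8 mm thick base below). This point lies midway between the cheeks at the height of their tops. The foot lies across both cheeks, along the rest's x axis (either way round).
- bin: White open bench-top waste bin, fixed: 156 x 156 mm outside (164 over the rim), 105 mm high, walls 4 mm. Origin at the centre of its underside, z up.
- tube0_cap (a point): Capped 5 mL sample tube that stands in the well at y = -63 mm of the block, or is absent (that well is then empty): 16 mm across, 67 mm tall, white cap 19 mm across whose top stands 27 mm above the block. This point is the centre of the cap, 20 mm above the block's top face. Not to be disturbed.
- tube1_cap (a point): Capped 5 mL sample tube that stands in the well at y = -21 mm of the block, or is absent (that well is then empty): 16 mm across, 67 mm tall, white cap 19 mm across whose top stands 27 mm above the block. This point is the centre of the cap, 20 mm above the block's top face. Not to be disturbed.
- tube2_cap (a point): Capped 5 mL sample tube that stands in the well at y = 21 mm of the block, or is absent (that well is then empty): 16 mm across, 67 mm tall, white cap 19 mm across whose top stands 27 mm above the block. This point is the centre of the cap, 20 mm above the block's top face. Not to be disturbed.
- tube3_cap (a point): Capped 5 mL sample tube that stands in the well at y = 63 mm of the block, or is absent (that well is then empty): 16 mm across, 67 mm tall, white cap 19 mm across whose top stands 27 mm above the block. This point is the centre of the cap, 20 mm above the block's top face. Not to be disturbed.
- ball0_mid (a point): Rubbish: crumpled ball of paper towel, firm, about 31 mm across and 25 mm high, flat underneath, 12 g, on the bench or on the block; its centre. May be absent.
- ball1_mid (a point): Rubbish: crumpled ball of paper towel, firm, about 31 mm across and 25 mm high, flat underneath, 12 g, on the bench or on the block; its centre. May be absent.
- ball2_mid (a point): Rubbish: crumpled ball of paper towel, firm, about 31 mm across and 25 mm high, flat underneath, 12 g, on the bench or on the block; its centre. May be absent.
- cap0_mid (a point): Rubbish: used blue screw cap, 30 mm across and 14 mm high, lying flat, 12 g, on the bench or on the block; its centre. May be absent.
- cap1_mid (a point): Rubbish: used blue screw cap, 30 mm across and 14 mm high, lying flat, 12 g, on the bench or on the block; its centre. May be absent.
- cap2_mid (a point): Rubbish: used blue screw cap, 30 mm across and 14 mm high, lying flat, 12 g, on the bench or on the block; its centre. May be absent.
- marker_mid (a point): Bystander: black marker pen, 138 mm long (its x axis), 14 mm across, lying on the bench; its centre.
- timer: Bystander: white bench timer, 62 x 62 x 20 mm; centre of its underside.
- dishes: Bystander: stack of Petri dishes, 91 mm across, 44 mm high; centre of its underside.
- beaker: Bystander: glass beaker, 66 mm across, 85 mm high; centre of its underside.
- reagent: Bystander: amber reagent bottle, 66 mm across, 130 mm high; centre of its underside.

How it is judged:
On the way, in this order (a step that is already met when the one before it is completed fails the run):
1. All the rubbish is in the waste bin (x of ball0_mid in the frame of bin between -0.074 and 0.074 m and y of ball0_mid in the frame of bin between -0.074 and 0.074 m and z of each of ball0_mid, cap0_mid, ball1_mid, cap1_mid, ball2_mid, cap2_mid in the frame of bin below 0.095 m and x of cap0_mid in the frame of bin between -0.074 and 0.074 m and y of cap0_mid in the frame of bin between -0.074 and 0.074 m and x of ball1_mid in the frame of bin between -0.074 and 0.074 m and y of ball1_mid in the frame of bin between -0.074 and 0.074 m and x of cap1_mid in the frame of bin between -0.074 and 0.074 m and y of cap1_mid in the frame of bin between -0.074 and 0.074 m and x of ball2_mid in the frame of bin between -0.074 and 0.074 m and y of ball2_mid in the frame of bin between -0.074 and 0.074 m and x of cap2_mid in the frame of bin between -0.074 and 0.074 m and y of cap2_mid in the frame of bin between -0.074 and 0.074 m), for 0.2 s.
2. The gauge stands flat across an empty well, its probe touches the bottom, the lock is still open (x of probe_tip in the frame of block between -0.007 and 0.007 m and (y of probe_tip in the frame of block between -0.07 and -0.056 m or y of probe_tip in the frame of block between -0.028 and -0.014 m or y of probe_tip in the frame of block between 0.014 and 0.028 m or y of probe_tip in the frame of block between 0.056 and 0.07 m) and z of gauge_foot in the frame of block between 0.05 and 0.054 m and angle between gauge_foot's own z axis and vertical below 0.03 rad and z of probe_tip in the frame of block below 0.0135 m and value of joint lock below 0.2 rad), for 0.2 s.
3. The lock lever is fully down with the probe still on the bottom (x of probe_tip in the frame of block between -0.007 and 0.007 m and (y of probe_tip in the frame of block between -0.07 and -0.056 m or y of probe_tip in the frame of block between -0.028 and -0.014 m or y of probe_tip in the frame of block between 0.014 and 0.028 m or y of probe_tip in the frame of block between 0.056 and 0.07 m) and z of gauge_foot in the frame of block between 0.05 and 0.054 m and angle between gauge_foot's own z axis and vertical below 0.03 rad and z of probe_tip in the frame of block below 0.0135 m and value of joint lock above 0.57 rad), for 0.2 s.
At the end, for the whole second after the job is handed in: All rubbish is in the bin below its rim; the gauge stands upright and at rest across its rest (foot within 20 mm along and 18 mm across of the middle, within 0.3 rad of its axis, on both cheeks), its lock lever down (over 0.57 rad) and its probe still at the depth of the well (40 mm, within 1.8 mm) (all of step 1 and x of gauge_foot in the frame of rest_top between -0.02 and 0.02 m and y of gauge_foot in the frame of rest_top between -0.018 and 0.018 m and z of gauge_foot in the frame of rest_top between -0.003 and 0.004 m and angle between gauge_foot's own z axis and vertical below 0.05 rad and angle between the x axis of gauge_foot and the x axis of rest_top, either way round below 0.3 rad and value of joint lock above 0.57 rad and value of joint probe between 0.0382 and 0.0418 m and linear speed of gauge below 0.02 m/s); the robot touches nothing.
It fails at once if a sample tube is lifted or pushed out of place (over 15 mm) (distance of any of tube0_cap, tube1_cap, tube2_cap, tube3_cap from where it was at the start of the episode above 0.015 m).
It fails at once if the gauge is toppled (over 0.5 rad) (angle between gauge_foot's own z axis and vertical above 0.5 rad).
It fails at once if the gauge is rammed against the block (over 50 N) (contact force between gauge and block above 50 N).
It fails at once if another thing on the bench is moved (over 30 mm) (distance of any of marker_mid, timer, dishes, beaker, reagent from where it was at the start of the episode above 0.03 m).
Of tube0, tube1, tube2, tube3 only 2 to 3 are there at a start; the rules pass over those that are not, and their reading is None.
Of ball0, cap0, ball1, cap1, ball2, cap2 only 4 to 6 are there at a start; the rules pass over those that are not, and their reading is None.
At some moment in a run one of ball0, cap0, ball1, cap1, ball2, cap2 may be knocked a few centimetres aside while the robot is not near it.
It also fails if it takes over 208 s, if anything falls off the work surface, if the arm or the gripper's body presses on something with over 40 N, if the wrist force passes 120 N, or if a joint passes its speed limit or range.

## Working session

There is one attempt and no reset: what is moved stays moved. The work goes in short steps, Python scripts to look and compute and a tool call to move; the robot and the scene stay as the last step left them, time stands still between calls to the robot, and variables do not carry over. Pictures are saved under pics/ and viewed, at most 14 in all, crops included, and the job is handed in when it is done.

Besides the shell and the picture viewer there is one more tool, called as a command line: name --argument value ..., lists and objects as JSON in quotes. step_arm: Moves the arm, as the interface text tells. Its arguments: {"type":"object","properties":{"offset":{"type":"array"},"turn":{"type":"array"},"hand":{"type":"array"},"grip_force":{"type":"number"}},"required":["offset","turn","hand"]}

```bash
mkdir -p pics; ls; python3 - <<'E'
from bench import monitor,get_image,camera_info
import cv2,numpy as np
s=monitor.read_state();print(s)
for n in("side","top","wrist"):
    im,d=get_image(n);cv2.imwrite(f"pics/{n}0.png",im);np.save(f"pics/{n}0.npy",d);print(n,camera_info(n))
E
```

```text
pics
{'clock': 0.0, 'joints': array([ 1.18180481e+00,  2.17766607e-01,  1.61492304e+00,  2.81131629e-05,
        1.31130745e+00, -1.12208944e-01]), 'qd': array([-3.15910593e-04, -3.84329989e-04,  5.51140197e-04,  2.58606861e-04,
        6.68434644e-06,  1.16750466e-03]), 'joint_efforts': array([ 2.40768466e-03, -3.96856463e+01, -3.03853691e+01, -2.48857293e-05,
        9.79687757e-03, -6.55568527e-06]), 'ee_pos': array([0.17043376, 0.60041289, 0.20776641]), 'tcp_rot': array([-3.11291731e-04,  1.37953450e-01,  9.90437984e-01, -1.16130387e-03]), 'ft_force': array([0.5556998 , 0.13906643, 0.09933363]), 'ft_torque': array([ 0.00977183, -0.03889762, -0.02020515]), 'finger_force': 0.0, 'grip_width': 0.08538584139482733}
side {'fx': 412.0242823574227, 'fy': 412.0242823574227, 'cx': 277.89857045693185, 'cy': 215.55603836261326, 'xyz': array([0.16317298, 0.4493652 , 0.90571296]), 'rotation': array([ 0.11618208, -0.35310266,  0.8737287 , -0.31371706])}
top {'fx': 429.18944442881843, 'fy': 429.18944442881843, 'cx': 280.34541202470206, 'cy': 211.80662655907466, 'xyz': array([ 0.47441328, -0.00661209,  1.25515904]), 'rotation': array([-0.03519733,  0.70698859, -0.70540151,  0.03656474])}
wrist {'fx': 325.19226210127806, 'fy': 325.19226210127806, 'cx': 282.2339413368874, 'cy': 203.88068106749637, 'mount': array([[ 1.01757632e-03, -9.53578663e-01, -3.01142321e-01,
         7.61609162e-02],
       [ 9.99998952e-01,  6.60225866e-04,  1.28842055e-03,
         2.08210752e-04],
       [-1.02978839e-03, -3.01143316e-01,  9.53578336e-01,
        -1.64277082e-01],
       [ 0.00000000e+00,  0.00000000e+00,  0.00000000e+00,
         1.00000000e+00]])}
```

View pics/top0.png

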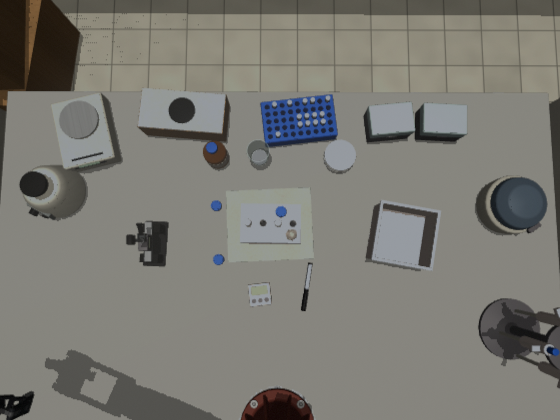

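View pics/side0.png

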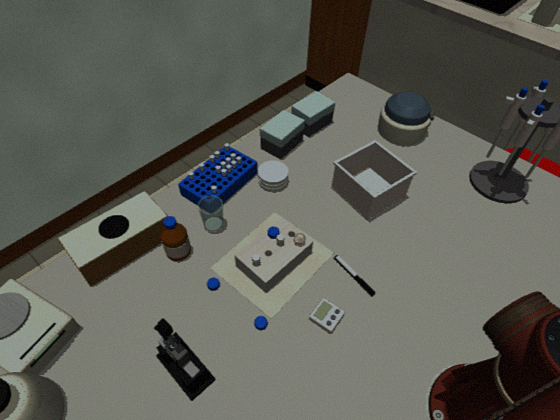

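Top: blue caps at (216,206), (218,259) on the bench and (281,211) on the block. There is a paper ball at (291,234) on the block, white tubes at (249,223) and (278,223), dark wells at (263,222) and (293,223), the gauge at (150,243) and the bin at (405,237).

```bash
cat > h.py <<'E'
from bench import monitor,get_image,camera_info
import cv2,numpy as np
from scipy.spatial.transform import Rotation as R
def q(w): return R.from_quat(np.r_[w[1:],w[0]])
def tool():
    s=monitor.read_state(); return np.array(s['ee_pos']),q(s['tcp_rot']).as_matrix(),s
def ray(n,u,v,pose=None):
    c=camera_info(n); x=(u-c['cx'])/c['fx']; y=(v-c['cy'])/c['fy']
    if n=='wrist':
        r=np.hypot(x,y); k=np.sin(r)/r if r>1e-9 else 1
        d=np.array([x*k,y*k,np.cos(r)]); p,M=pose; m=c['mount']
        return p+M@m[:3,3], M@m[:3,:3]@d
    return np.array(c['xyz']), q(c['rotation']).as_matrix()@np.array([x,y,1])
def onz(n,u,v,z,pose=None):
    o,d=ray(n,u,v,pose); return o+d*(z-o[2])/d[2]
def blobs(m,lo=15,hi=1e6):
    k,l,st,ce=cv2.connectedComponentsWithStats(m.astype(np.uint8))
    return [(ce[i],st[i]) for i in range(1,k) if lo<=st[i][4]<=hi]
def mv(target,yaw=None):
    "offset in tool axes to a world target"
    p,M,s=tool(); return (M.T@(np.array(target)-p)).round(4)
E
python3 - <<'E'
from h import *
im=cv2.imread('pics/top0.png');d=np.load('pics/top0.npy')
hsv=cv2.cvtColor(im,cv2.COLOR_BGR2HSV)
b=cv2.inRange(hsv,(105,150,60),(130,255,255))
for c,s in blobs(b>0,10): print(c.round(1),s, onz('top',*c,0.014).round(3),onz('top',*c,0.066).round(3), d[int(c[1]),int(c[0])])
for n,u,v,z in [('tubeA',249,223,.079),('wB',263,222,.052),('tC',278,223,.079),('wD',293,223,.052),('ball',291,234,.065),('bin',406,236,.105),('gauge',154,243,.06),('binTL',378,202,.105),('binTR',439,208,.105),('binBR',433,270,.105),('binBL',369,263,.105),('timer',259,294,0.02),('base',278,415,0)]:
    print(n,onz('top',u,v,z).round(3))
cv2.imwrite('pics/c1.png',cv2.resize(im[170:320,110:325],(800,558),interpolation=cv2.INTER_CUBIC))
E
```

```text
[297.8 120.3] [ 261   95   76   48 1962] [ 0.874 -0.06   0.014] [ 0.858 -0.058  0.066] 1.2405692
[211.2 147.2] [206 142  11  11  86] [0.792 0.196 0.014] [0.779 0.187 0.066] 1.1472576
[215.7 205.2] [211 201  10   9  68] [0.62  0.179 0.014] [0.614 0.171 0.066] 1.2484238
[280.5 211.3] [276 207  10  10  75] [ 0.602 -0.009  0.014] [ 0.597 -0.009  0.066] 1.1978266
[218.  259.2] [214 255   9   9  70] [0.464 0.17  0.014] [0.464 0.163 0.066] 1.2355865
[555.  351.7] [552 349   7   7  40] [ 0.207 -0.784  0.014] [ 0.218 -0.751  0.066] 0.9194224
tubeA [0.563 0.077 0.079]
wB [0.568 0.04  0.052]
tC [ 0.563 -0.002  0.079]
wD [ 0.565 -0.044  0.052]
ball [ 0.534 -0.038  0.065]
bin [ 0.527 -0.346  0.105]
gauge [0.508 0.342 0.06 ]
binTL [ 0.619 -0.272  0.105]
binTR [ 0.603 -0.437  0.105]
binBR [ 0.437 -0.415  0.105]
binBL [ 0.455 -0.245  0.105]
timer [0.366 0.051 0.02 ]
base [ 0.03  -0.004  0.   ]
```

View pics/c1.png

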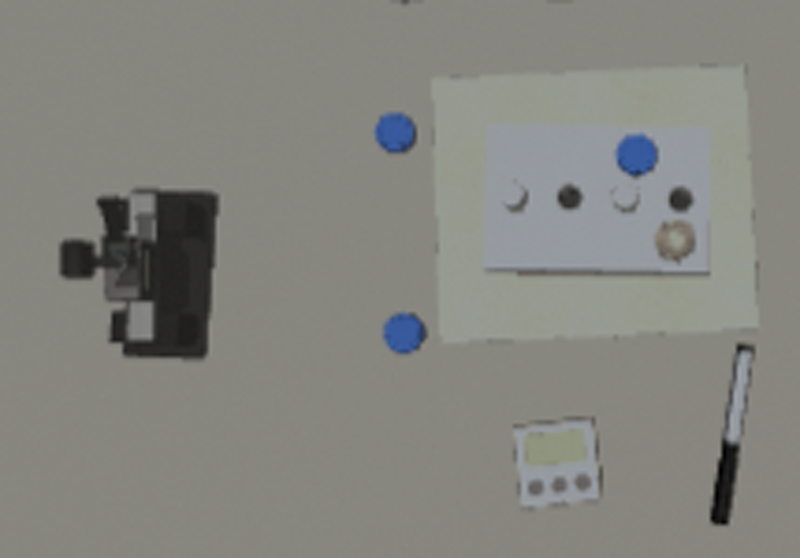

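The crop shows 3 blue caps, 1 paper ball on the block, 2 tubes and 2 empty wells. The gauge stands on its rest with the foot along world x.

```bash
python3 - <<'E'
from h import *
p,M,s=tool();print(M.round(3)); print(mv([.464,.170,.2]), (R.from_matrix(M).inv()*R.from_matrix(np.diag([-1,1,-1]))).as_rotvec())
E
```

```text
[[-0.962  0.273 -0.001]
 [ 0.273  0.962 -0.002]
 [ 0.    -0.002 -1.   ]]
[-0.4    -0.334   0.0086] [-0.00187287 -0.00047075 -0.27680329]
```

step_arm --offset '[[-0.4,-0.334,0.0],[-0.4,-0.334,0.0],[-0.4,-0.334,0.0],[-0.4,-0.334,0.0],[-0.4,-0.334,0.0],[-0.4,-0.334,0.0],[-0.4,-0.334,0.0],[-0.4,-0.334,0.0],[-0.4,-0.334,0.0],[-0.4,-0.334,0.0]]' --turn '[[-0.002,0,-0.277],[-0.002,0,-0.277],[-0.002,0,-0.277],[-0.002,0,-0.277],[-0.002,0,-0.277],[-0.002,0,-0.277],[-0.002,0,-0.277],[-0.002,0,-0.277],[-0.002,0,-0.277],[-0.002,0,-0.277]]' --hand '[0.085,0.085,0.085,0.085,0.085,0.085,0.085,0.06,0.06,0.06]'

```text
clock: 1.15
ee_pos: [0.4528, 0.1864, 0.209]
tcp_rot: [0.0, -0.0, 1.0, 0.001]
ft_force: [0.8, 0.3, 0.5]
grip_width: 0.0597
finger_force: 0.0
```

step_arm --offset '[[0,0,0],[0,0,0]]' --turn '[[0,0,0],[0,0,0]]' --hand '[0.06,0.06]'

```text
clock: 1.35
ee_pos: [0.4525, 0.1872, 0.2088]
tcp_rot: [-0.0, 0.002, 1.0, 0.001]
ft_force: [0.1, -0.4, -0.2]
grip_width: 0.0599
finger_force: 0.0
```

```bash
cat > look.py <<'E'
from h import *
import sys
p,M,s=tool(); im,d=get_image('wrist'); cv2.imwrite(f'pics/{sys.argv[1]}.png',im); np.savez(f'pics/{sys.argv[1]}.npz',p=p,M=M,d=d)
hsv=cv2.cvtColor(im,cv2.COLOR_BGR2HSV)
print(p.round(4),s['clock'])
for c,st in blobs(cv2.inRange(hsv,(105,150,50),(130,255,255))>0,60): print('blue',c.round(),st[4],*[onz('wrist',*c,z,(p,M)).round(3) for z in(.014,.066)])
E
python3 look.py w1
```

```text
[0.4525 0.1872 0.2088] 1.35
blue [268. 182.] 540 [0.463 0.172 0.014] [0.451 0.174 0.066]
blue [277. 296.] 405 [0.617 0.181 0.014] [0.582 0.182 0.066]
blue [127. 294.] 178 [ 0.624 -0.035  0.014] [ 0.588 -0.003  0.066]
blue [149. 390.] 1034 [ 0.836 -0.05   0.014] [ 0.77  -0.015  0.066]
```

View pics/w1.png

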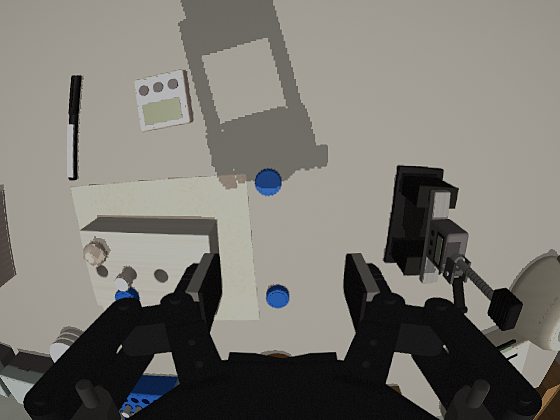

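The wrist picture confirms the caps at px (268,182) and (277,296). The gauge is at (440,240) with its lever pointing down the image, towards world +x.

step_arm --offset '[[-0.0105,-0.016,0.04],[-0.0105,-0.016,0.09],[-0.0105,-0.016,0.14],[-0.0105,-0.016,0.18],[-0.0105,-0.016,0.205],[-0.0105,-0.016,0.205],[-0.0105,-0.016,0.205],[-0.0105,-0.016,0.205],[-0.0105,-0.016,0.205],[-0.0105,-0.016,0.205]]' --turn '[[0,0,0],[0,0,0],[0,0,0],[0,0,0],[0,0,0],[0,0,0],[0,0,0],[0,0,0],[0,0,0],[0,0,0]]' --hand '[0.06,0.06,0.06,0.06,0.06,0.06,0.02,0.02,0.02,0.02]' --grip_force 25

```text
clock: 2.4
ee_pos: [0.4644, 0.1731, 0.0058]
tcp_rot: [0.002, -0.0, 1.0, 0.001]
ft_force: [0.3, 0.3, -0.1]
grip_width: 0.0201
finger_force: 0.0
```

```bash
python3 look.py w2
```

```text
[0.4644 0.1731 0.0058] 2.4
blue [280. 246.] 2335 [0.461 0.172 0.014] [0.436 0.172 0.066]
blue [ 55. 413.] 263 [ 0.67  -0.067  0.014] [0.576 0.013 0.066]
```

View pics/w2.png

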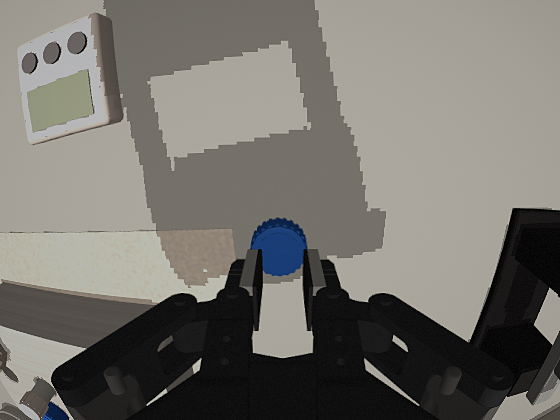

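The cap at px (280,246) is untouched, with the fingers closed just above it because the tips stand back when open. I'll reopen and go lower.

step_arm --offset '[[0,0,0],[0,0,0],[0.001,-0.001,0.004],[0.001,-0.001,0.008],[0.001,-0.001,0.009],[0.001,-0.001,0.009],[0.001,-0.001,0.009],[0.001,-0.001,0.009]]' --turn '[[0,0,0],[0,0,0],[0,0,0],[0,0,0],[0,0,0],[0,0,0],[0,0,0],[0,0,0]]' --hand '[0.05,0.05,0.05,0.05,0.05,0.026,0.026,0.026]'

```text
clock: 3.25
ee_pos: [0.462, 0.1717, -0.0049]
tcp_rot: [0.0, -0.0, 1.0, 0.001]
ft_force: [-0.4, 0.3, 0.7]
grip_width: 0.0261
finger_force: 0.0
```

```bash
cat >> h.py <<'E'
def wpix(pt):
    "tool-frame point -> wrist pixel"
    c=camera_info('wrist'); v=np.linalg.inv(c['mount'])@np.r_[pt,1]; v=v[:3]/np.linalg.norm(v[:3]); t=np.arccos(v[2]); s=t/np.hypot(v[0],v[1])
    return c['cx']+c['fx']*v[0]*s, c['cy']+c['fy']*v[1]*s
E
python3 look.py w3; python3 - <<'E'
from h import *
for z in (0,-.01,-.02,-.03): print(z,np.round(wpix([0,0,z])),np.round(wpix([0,.013,z])))
im=cv2.imread('pics/w3.png'); cv2.imwrite('pics/w3c.png',cv2.resize(im[180:360,180:380],(600,540)))
E
```

```text
[ 0.462   0.1717 -0.0049] 3.25
blue [282. 259.] 2697 [0.461 0.172 0.014] [0.434 0.171 0.066]
0 [282. 245.] [305. 245.]
-0.01 [282. 253.] [306. 253.]
-0.02 [282. 262.] [308. 262.]
-0.03 [282. 272.] [309. 272.]
```

View pics/w3c.png

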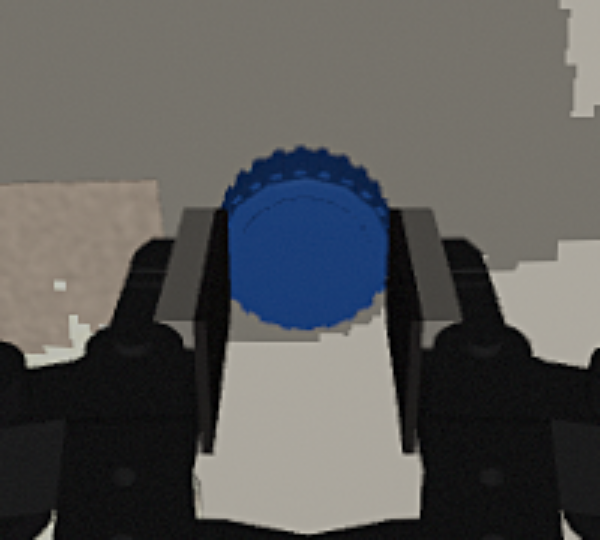

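Now the cap is between the pads, so I'll close further.

step_arm --offset '[[0,0,0],[0,0,0],[0,0,0],[0,0,0]]' --turn '[[0,0,0],[0,0,0],[0,0,0],[0,0,0]]' --hand '[0.01,0.01,0.01,0.01]' --grip_force 25

```text
clock: 3.7
ee_pos: [0.4619, 0.1717, -0.0049]
tcp_rot: [0.0, -0.0, 1.0, 0.001]
ft_force: [-0.3, -0.6, -0.3]
grip_width: 0.0099
finger_force: 0.0
```

```bash
python3 look.py w4; python3 - <<'E'
from h import *
c=camera_info('wrist')
def pt(f,u,v):
    d=np.load(f'pics/{f}.npz')['d'][v,u]; x=(u-c['cx'])/c['fx'];y=(v-c['cy'])/c['fy'];r=np.hypot(x,y);k=np.sin(r)/r
    dr=np.array([x*k,y*k,np.cos(r)]); P=dr/dr[2]*d
    return (c['mount']@np.r_[P,1])[:3].round(4)
for f,uv in [('w3',[(245,252),(248,262),(250,280),(252,300),(242,275),(320,252),(282,250),(282,270),(282,310),(230,200)]),('w4',[(282,250),(282,230)])]:
    for u,v in uv: print(f,u,v,pt(f,u,v))
im=cv2.imread('pics/w4.png'); cv2.imwrite('pics/w4c.png',cv2.resize(im[180:360,180:380],(600,540)))
E
```

```text
[ 0.4619  0.1717 -0.0049] 3.7
blue [281. 255.] 1641 [0.458 0.171 0.014] [0.432 0.171 0.066]
w3 245 252 [ 0.0099 -0.0171 -0.0289]
w3 248 262 [ 0.01   -0.0148 -0.0389]
w3 250 280 [ 0.0071 -0.0131 -0.0494]
w3 252 300 [-0.0035 -0.0128 -0.0485]
w3 242 275 [ 0.0099 -0.0161 -0.0502]
w3 320 252 [ 0.0102  0.0176 -0.0294]
w3 282 250 [ 0.0067  0.0001 -0.0198]
w3 282 270 [-0.0051  0.0001 -0.0188]
w3 282 310 [-0.0412  0.0001 -0.0042]
w3 230 200 [ 0.0277 -0.0269 -0.0044]
w4 282 250 [ 0.0066  0.0001 -0.0196]
w4 282 230 [ 0.0122  0.0001 -0.0073]
```

View pics/w4c.png

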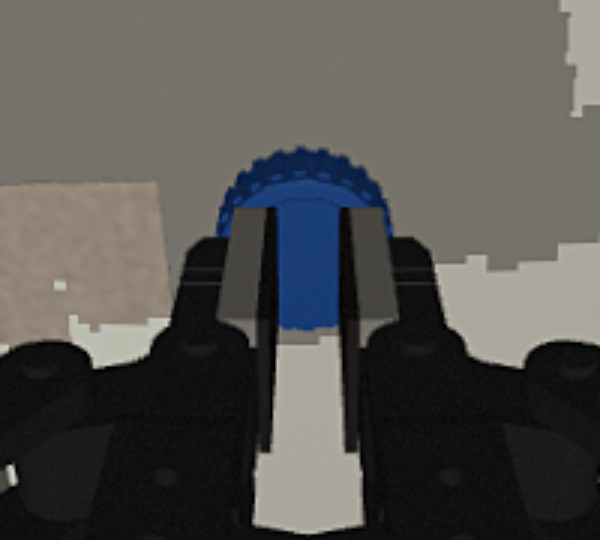

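```bash
python3 - <<'E'
from h import *
from bench import ctrl
print(ctrl.tcp_to_grasp)
c=camera_info('wrist')
def pts(f):
    d=np.load(f'pics/{f}.npz')['d']; v,u=np.mgrid[235:330,225:340]; x=(u-c['cx'])/c['fx'];y=(v-c['cy'])/c['fy'];r=np.hypot(x,y)
    z=d[235:330,225:340]; k=np.tan(r)/r
    P=np.stack([x*k*z,y*k*z,z,z*0+1],-1)@c['mount'].T; return P[...,:3]
for f in('w2','w3','w4'):
    P=pts(f).reshape(-1,3); m=(P[:,2]<-.0225)&(abs(P[:,1])<.03)&(abs(P[:,0])<.015)
    print(f,m.sum(),P[m].max(0),np.percentile(P[m,2],[50,90,98]), np.abs(P[m,1]).min())
E
```

```text
0.0187
w2 4708 [ 0.01499702  0.02384531 -0.02251618] [-0.05746727 -0.03369775 -0.02700411] 0.009583236414820319
w3 4136 [ 0.01485548  0.02639849 -0.02252234] [-0.054388   -0.03215823 -0.02630166] 0.011607095877953126
w4 5202 [ 0.01499895  0.021411   -0.02261349] [-0.05929957 -0.03502725 -0.02696796] 0.004726099272768661
```

The depth shows the real finger tips about 26 mm behind the reported TCP at these openings. I'll open and go 17 mm lower.

step_arm --offset '[[0,0,0],[0,0,0],[0,0,0],[0,0,0.006],[0,0,0.012],[0,0,0.017],[0,0,0.017],[0,0,0.017],[0,0,0.017],[0,0,0.017]]' --turn '[[0,0,0],[0,0,0],[0,0,0],[0,0,0],[0,0,0],[0,0,0],[0,0,0],[0,0,0],[0,0,0],[0,0,0]]' --hand '[0.05,0.05,0.05,0.05,0.05,0.05,0.05,0.02,0.02,0.02]' --grip_force 25

```text
clock: 4.75
ee_pos: [0.4622, 0.1718, -0.0217]
tcp_rot: [0.0, -0.0, 1.0, 0.001]
ft_force: [-0.1, -0.0, -0.6]
grip_width: 0.0286
finger_force: 24.7
```

step_arm --offset '[[0,0,-0.05],[0,0,-0.1],[-0.01,-0.05,-0.15],[-0.02,-0.1,-0.172],[-0.03,-0.15,-0.172],[-0.04,-0.2,-0.172],[-0.05,-0.25,-0.172],[-0.066,-0.3,-0.172],[-0.066,-0.35,-0.172],[-0.066,-0.4,-0.172]]' --turn '[[0,0,0],[0,0,0],[0,0,0],[0,0,0],[0,0,0],[0,0,0],[0,0,0],[0,0,0],[0,0,0],[0,0,0]]' --hand '[0.02,0.02,0.02,0.02,0.02,0.02,0.02,0.02,0.02,0.02]'

```text
clock: 5.75
ee_pos: [0.5272, -0.2028, 0.1497]
tcp_rot: [0.001, -0.0, 1.0, 0.001]
ft_force: [0.6, 0.1, 0.4]
grip_width: 0.0289
finger_force: 24.9
```

step_arm --offset '[[0,-0.05,0],[0,-0.1,0],[0,-0.114,0.03],[0,-0.114,0.05],[0,-0.114,0.05],[0,-0.114,0.05],[0,-0.114,0.05]]' --turn '[[0,0,0],[0,0,0],[0,0,0],[0,0,0],[0,0,0],[0,0,0],[0,0,0]]' --hand '[0.02,0.02,0.02,0.02,0.02,0.06,0.06]'

```text
clock: 6.45
ee_pos: [0.528, -0.3146, 0.1007]
tcp_rot: [0.001, -0.001, 1.0, 0.0]
ft_force: [0.5, 0.1, 0.4]
grip_width: 0.0569
finger_force: 0.0
```

step_arm --offset '[[0,0,-0.05],[0,0.03,-0.06],[0,0.08,-0.06],[0,0.13,-0.06],[0,0.18,-0.06],[0,0.23,-0.06],[0,0.25,-0.06],[0,0.25,-0.06],[0,0.25,-0.06]]' --turn '[[0,0,0],[0,0,0],[0,0,0],[0,0,0],[0,0,0],[0,0,0],[0,0,0],[0,0,0],[0,0,0]]' --hand '[0.06,0.06,0.06,0.06,0.06,0.06,0.06,0.06,0.06]'

```text
clock: 7.35
ee_pos: [0.5278, -0.0645, 0.1613]
tcp_rot: [0.002, -0.001, 1.0, 0.0]
ft_force: [0.2, 0.3, -0.7]
grip_width: 0.0597
finger_force: 0.0
```

```bash
python3 look.py w5
```

```text
[ 0.5278 -0.0645  0.1613] 7.35
blue [477. 256.] 408 [0.617 0.176 0.014] [0.59  0.136 0.066]
blue [336. 267.] 532 [ 0.623 -0.005  0.014] [ 0.594 -0.015  0.066]
```

View pics/w5.png

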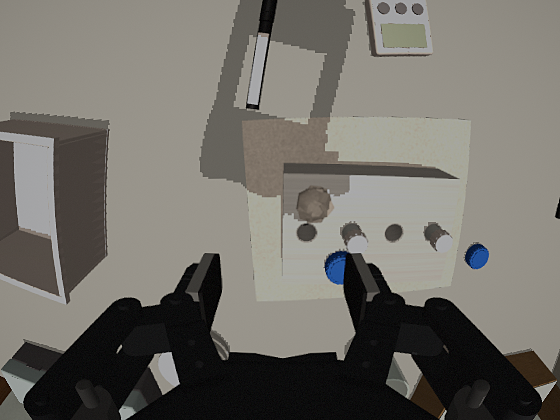

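Ball at (315,203), empty wells at (307,232) and (394,232), caps at (336,267) and (477,256).

```bash
python3 - <<'E'
from h import *
f=np.load('pics/w5.npz');P=(f['p'],f['M'])
for n,u,v,z in [('ball',315,203,.066),('wD',307,232.5,.052),('wB',394,232.5,.052),('tC',357,244,.079),('tA',443,243,.079),('cap',336,267,.063),('cap',477,255,.01)]: print(n,onz('wrist',u,v,z,P).round(4))
E
```

```text
ball [ 0.5332 -0.0366  0.066 ]
wD [ 0.5659 -0.0414  0.052 ]
wB [0.5667 0.0422 0.052 ]
tC [ 0.5654 -0.0006  0.079 ]
tA [0.5669 0.0824 0.079 ]
cap [ 0.5961 -0.0142  0.063 ]
cap [0.6181 0.1787 0.01  ]
```

step_arm --offset '[[-0.0055,0.028,0.03],[-0.0055,0.028,0.07],[-0.0055,0.028,0.11],[-0.0055,0.028,0.131],[-0.0055,0.028,0.131],[-0.0055,0.028,0.131],[-0.0055,0.028,0.131],[-0.0055,0.028,0.131],[-0.0055,0.028,0.131]]' --turn '[[0,0,0],[0,0,0],[0,0,0],[0,0,0],[0,0,0],[0,0,0],[0,0,0],[0,0,0],[0,0,0]]' --hand '[0.052,0.052,0.052,0.052,0.052,0.052,0.02,0.02,0.02]'

```text
clock: 8.3
ee_pos: [0.5334, -0.0373, 0.0296]
tcp_rot: [0.001, 0.0, 1.0, 0.0]
ft_force: [0.3, -2.2, 2.4]
grip_width: 0.0287
finger_force: 25.9
```

step_arm --offset '[[0,0,-0.05],[0,0,-0.1],[0,-0.05,-0.12],[0,-0.1,-0.12],[0,-0.15,-0.12],[0,-0.2,-0.12],[0,-0.25,-0.12],[0,-0.3,-0.12],[0,-0.3,-0.09],[0,-0.3,-0.07]]' --turn '[[0,0,0],[0,0,0],[0,0,0],[0,0,0],[0,0,0],[0,0,0],[0,0,0],[0,0,0],[0,0,0],[0,0,0]]' --hand '[0.02,0.02,0.02,0.02,0.02,0.02,0.02,0.02,0.02,0.02]'

```text
clock: 9.3
ee_pos: [0.5317, -0.3386, 0.097]
tcp_rot: [0.0, 0.002, 1.0, 0.001]
ft_force: [-0.5, 0.3, -1.3]
grip_width: 0.0289
finger_force: 24.9
```

step_arm --offset '[[0,0,0],[0,0,0],[0,0,0],[0,0,-0.05],[0,0.05,-0.06],[0,0.1,-0.06],[0,0.15,-0.06],[0,0.2,-0.06],[0,0.25,-0.06],[0,0.29,-0.06]]' --turn '[[0,0,0],[0,0,0],[0,0,0],[0,0,0],[0,0,0],[0,0,0],[0,0,0],[0,0,0],[0,0,0],[0,0,0]]' --hand '[0.06,0.06,0.06,0.06,0.06,0.06,0.06,0.06,0.06,0.06]'

```text
clock: 10.3
ee_pos: [0.5331, -0.0438, 0.1609]
tcp_rot: [0.002, -0.001, 1.0, 0.001]
ft_force: [1.2, -0.4, 0.0]
grip_width: 0.0598
finger_force: 0.0
```

step_arm --offset '[[0,0,0],[0,0,0],[0,0,0]]' --turn '[[0,0,0],[0,0,0],[0,0,0]]' --hand '[0.052,0.052,0.052]'

```text
clock: 10.6
ee_pos: [0.5331, -0.0475, 0.1599]
tcp_rot: [0.001, -0.0, 1.0, 0.0]
ft_force: [0.1, 0.3, 0.4]
grip_width: 0.0521
finger_force: 0.0
```

```bash
python3 look.py w6
```

```text
[ 0.5331 -0.0475  0.1599] 10.6
blue [468. 253.] 424 [0.618 0.177 0.014] [0.591 0.139 0.066]
blue [323. 263.] 801 [ 0.623 -0.003  0.014] [ 0.595 -0.011  0.066]
```

step_arm --offset '[[-0.03,0.02,0.01],[-0.063,0.0365,0.02],[-0.063,0.0365,0.06],[-0.063,0.0365,0.1],[-0.063,0.0365,0.13],[-0.063,0.0365,0.13],[-0.063,0.0365,0.13],[-0.063,0.0365,0.13],[-0.063,0.0365,0.13],[-0.063,0.0365,0.13]]' --turn '[[0,0,0],[0,0,0],[0,0,0],[0,0,0],[0,0,0],[0,0,0],[0,0,0],[0,0,0],[0,0,0],[0,0,0]]' --hand '[0.05,0.05,0.05,0.05,0.05,0.05,0.05,0.02,0.02,0.02]'

```text
clock: 11.65
ee_pos: [0.5962, -0.0108, 0.0296]
tcp_rot: [0.001, 0.0, 1.0, 0.0]
ft_force: [0.4, -1.0, 3.7]
grip_width: 0.0287
finger_force: 25.8
```

Gripped. To the bin, moving x back by 0.06.

step_arm --offset '[[0,0,-0.05],[0,0,-0.1],[0.01,-0.05,-0.12],[0.02,-0.1,-0.12],[0.04,-0.15,-0.12],[0.06,-0.2,-0.12],[0.06,-0.25,-0.12],[0.06,-0.3,-0.12],[0.06,-0.33,-0.1],[0.06,-0.33,-0.07]]' --turn '[[0,0,0],[0,0,0],[0,0,0],[0,0,0],[0,0,0],[0,0,0],[0,0,0],[0,0,0],[0,0,0],[0,0,0]]' --hand '[0.02,0.02,0.02,0.02,0.02,0.02,0.02,0.02,0.02,0.02]'

```text
clock: 12.65
ee_pos: [0.5369, -0.3474, 0.1006]
tcp_rot: [0.003, 0.003, 1.0, -0.002]
ft_force: [-0.0, 0.8, -0.4]
grip_width: 0.0285
finger_force: 24.9
```

step_arm --offset '[[0,0,0],[0,0,0],[0,0,0],[0,0,-0.05],[-0.01,0.05,-0.06],[-0.02,0.1,-0.06],[-0.04,0.15,-0.06],[-0.06,0.2,-0.06],[-0.08,0.25,-0.06],[-0.08,0.3,-0.06]]' --turn '[[0,0,0],[0,0,0],[0,0,0],[0,0,0],[0,0,0],[0,0,0],[0,0,0],[0,0,0],[0,0,0],[0,0,0]]' --hand '[0.06,0.06,0.06,0.06,0.06,0.06,0.06,0.06,0.06,0.06]'

```text
clock: 13.65
ee_pos: [0.6169, -0.051, 0.1617]
tcp_rot: [0.003, -0.001, 1.0, 0.0]
ft_force: [1.1, -1.0, -0.2]
grip_width: 0.06
finger_force: 0.0
```

step_arm --offset '[[0,0.05,0],[0,0.1,0],[0,0.15,0],[0,0.19,0],[0,0.19,0],[0,0.19,0]]' --turn '[[0,0,0],[0,0,0],[0,0,0],[0,0,0],[0,0,0],[0,0,0]]' --hand '[0.05,0.05,0.05,0.05,0.05,0.05]'

```text
clock: 14.25
ee_pos: [0.6145, 0.1382, 0.1609]
tcp_rot: [0.002, -0.002, 1.0, 0.001]
ft_force: [-0.2, 0.7, -0.3]
grip_width: 0.0499
finger_force: 0.0
```

```bash
python3 look.py w7
```

```text
[0.6145 0.1382 0.1609] 14.25
blue [324. 187.] 714 [0.62  0.18  0.014] [0.606 0.173 0.066]
blue [ 77. 333.] 666 [ 0.838 -0.161  0.014] [ 0.788 -0.111  0.066]
blue [161. 382.] 832 [ 0.916 -0.04   0.014] [ 0.852 -0.01   0.066]
```

step_arm --offset '[[-0.0045,0.042,0.03],[-0.0045,0.042,0.08],[-0.0045,0.042,0.13],[-0.0045,0.042,0.165],[-0.0045,0.042,0.182],[-0.0045,0.042,0.182],[-0.0045,0.042,0.182],[-0.0045,0.042,0.182],[-0.0045,0.042,0.182],[-0.0045,0.042,0.182]]' --turn '[[0,0,0],[0,0,0],[0,0,0],[0,0,0],[0,0,0],[0,0,0],[0,0,0],[0,0,0],[0,0,0],[0,0,0]]' --hand '[0.05,0.05,0.05,0.05,0.05,0.05,0.05,0.02,0.02,0.02]'

```text
clock: 15.3
ee_pos: [0.6202, 0.1782, -0.0214]
tcp_rot: [0.002, -0.0, 1.0, 0.001]
ft_force: [0.1, -1.8, 4.1]
grip_width: 0.0285
finger_force: 25.0
```

step_arm --offset '[[0,0,-0.05],[0,0,-0.1],[0,0,-0.15],[0,-0.05,-0.172],[0,-0.1,-0.172],[0.01,-0.15,-0.172],[0.03,-0.2,-0.172],[0.05,-0.25,-0.172],[0.07,-0.3,-0.172],[0.09,-0.34,-0.172]]' --turn '[[0,0,0],[0,0,0],[0,0,0],[0,0,0],[0,0,0],[0,0,0],[0,0,0],[0,0,0],[0,0,0],[0,0,0]]' --hand '[0.02,0.02,0.02,0.02,0.02,0.02,0.02,0.02,0.02,0.02]'

```text
clock: 16.3
ee_pos: [0.5326, -0.1531, 0.1485]
tcp_rot: [0.0, -0.0, 1.0, 0.001]
ft_force: [0.7, -0.2, -0.5]
grip_width: 0.0286
finger_force: 24.9
```

step_arm --offset '[[0,-0.05,0],[0,-0.1,0],[0,-0.15,0],[0,-0.18,0.02],[0,-0.18,0.05],[0,-0.18,0.05],[0,-0.18,0.05],[0,-0.18,0.05]]' --turn '[[0,0,0],[0,0,0],[0,0,0],[0,0,0],[0,0,0],[0,0,0],[0,0,0],[0,0,0]]' --hand '[0.02,0.02,0.02,0.02,0.02,0.06,0.06,0.06]'

```text
clock: 17.1
ee_pos: [0.5346, -0.3311, 0.0996]
tcp_rot: [0.001, -0.001, 1.0, 0.0]
ft_force: [-0.2, -0.1, -0.1]
grip_width: 0.0601
finger_force: 0.0
```

step_arm --offset '[[0,0,-0.05],[0,0.04,-0.1],[0,0.08,-0.15],[0,0.13,-0.2],[0,0.18,-0.25],[0,0.23,-0.25],[0,0.28,-0.25],[0,0.33,-0.25],[0,0.38,-0.25],[0,0.43,-0.25]]' --turn '[[0,0,0],[0,0,0],[0,0,0],[0,0,0],[0,0,0],[0,0,0],[0,0,0],[0,0,0],[0,0,0],[0,0,0]]' --hand '[0.06,0.06,0.06,0.06,0.06,0.06,0.06,0.06,0.06,0.06]'

```text
clock: 18.1
ee_pos: [0.5335, 0.0449, 0.3501]
tcp_rot: [0.003, -0.001, 1.0, 0.001]
ft_force: [1.7, -0.4, 0.3]
grip_width: 0.0596
finger_force: 0.0
```

```bash
python3 look.py w8; python3 - <<'E'
from h import *
im,d=get_image('top');cv2.imwrite('pics/top1.png',im)
b=cv2.inRange(cv2.cvtColor(im,cv2.COLOR_BGR2HSV),(105,150,40),(130,255,255))
for c,s in blobs(b>0,10): print(c.round(1),s[4],onz('top',*c,.014).round(3))
cv2.imwrite('pics/top1c.png',cv2.resize(im[140:320,100:460],(800,400)))
E
```

```text
[0.5335 0.0449 0.3501] 18.1
blue [ 68. 142.] 82 [ 0.502 -0.337  0.014] [ 0.498 -0.297  0.066]
blue [248. 326.] 2805 [ 0.867 -0.02   0.014] [ 0.824 -0.013  0.066]
[297.7 120.3] 1940 [ 0.874 -0.06   0.014]
[211.2 147.3] 84 [0.792 0.195 0.014]
[383.5 221.6] 60 [ 0.573 -0.308  0.014]
[389.  241.9] 166 [ 0.514 -0.323  0.014]
[552.9 351. ] 64 [ 0.209 -0.778  0.014]
```

View pics/top1c.png

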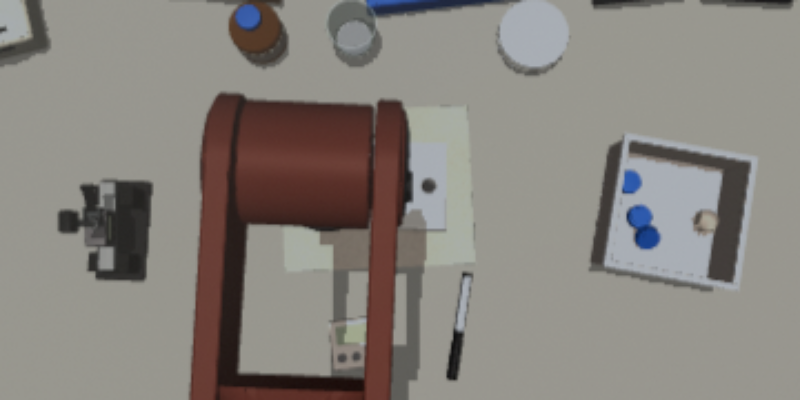

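All four pieces are in the bin. Next is the gauge.

step_arm --offset '[[0,0.05,0],[0,0.1,0],[0,0.15,0],[0,0.2,0],[0.03,0.25,0],[0.03,0.28,0],[0.03,0.28,0],[0.03,0.28,0],[0.03,0.28,0]]' --turn '[[0,0,0],[0,0,0],[0,0,0],[0,0,0],[0,0,0],[0,0,0],[0,0,0],[0,0,0],[0,0,0]]' --hand '[0.05,0.05,0.05,0.05,0.05,0.05,0.05,0.05,0.05]'

```text
clock: 19.1
ee_pos: [0.5038, 0.3211, 0.3481]
tcp_rot: [0.001, 0.0, 1.0, 0.001]
ft_force: [0.8, 0.3, -0.5]
grip_width: 0.0498
finger_force: 0.0
```

```bash
python3 look.py w9
```

```text
[0.5038 0.3211 0.3481] 19.1
blue [ 85. 315.] 1186 [ 0.843 -0.115  0.014] [ 0.799 -0.07   0.066]
```

View pics/w9.png

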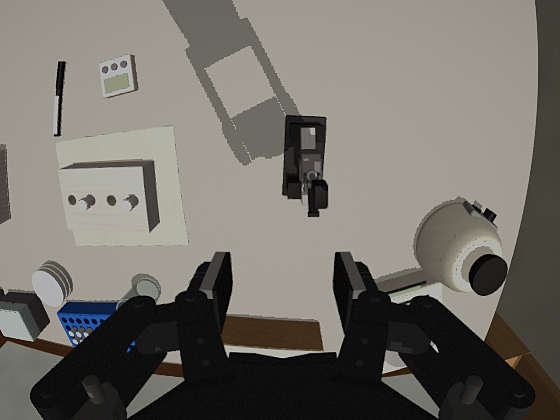

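The gauge is at px (305,165), its grip at (317,192) and its lever end at (314,213).

```bash
cat >> h.py <<'E'
def cloud(f):
    z=np.load(f'pics/{f}.npz'); d=z['d'].astype(float); c=camera_info('wrist')
    v,u=np.mgrid[0:420,0:560]; x=(u-c['cx'])/c['fx'];y=(v-c['cy'])/c['fy'];r=np.hypot(x,y)+1e-9;k=np.tan(r)/r
    T=np.stack([x*k*d,y*k*d,d],-1)@c['mount'][:3,:3].T+c['mount'][:3,3]
    return T@z['M'].T+z['p'], T, u, v
E
python3 - <<'E'
from h import *
W,T,u,v=cloud('w9')
m=(u>270)&(u<340)&(v>100)&(v<225)
P=W[m]
for a,b in [(.004,.015),(.055,.063),(.066,.076),(.105,.125),(.125,.165),(.165,.19),(.19,.235)]:
    Q=P[(P[:,2]>a)&(P[:,2]<b)]
    if len(Q)>4:
        rc=cv2.minAreaRect(Q[:,:2].astype(np.float32)*1000)
        print((a,b),len(Q),Q.min(0).round(3),Q.max(0).round(3),np.round(rc[0],1),np.round(rc[1],1),round(rc[2],1))
E
```

```text
(0.004, 0.015) 1159 [0.445 0.323 0.004] [0.574 0.39  0.015] [510.  356.4] [ 63.9 129.1] 87.8
(0.055, 0.063) 613 [0.456 0.33  0.055] [0.563 0.383 0.063] [509.6 356.4] [ 49.8 107.8] 87.9
(0.066, 0.076) 411 [0.459 0.346 0.067] [0.568 0.366 0.075] [513.4 356.2] [109.3  19.3] 0.7
(0.105, 0.125) 520 [0.488 0.344 0.105] [0.53  0.371 0.125] [508.8 357.9] [42.5 27.1] 1.3
(0.125, 0.165) 321 [0.508 0.348 0.125] [0.559 0.367 0.16 ] [533.5 357. ] [18.6 50.2] 88.7
(0.19, 0.235) 467 [0.501 0.35  0.197] [0.525 0.365 0.221] [513.3 357.6] [24.4 14.2] 1.4
```

```bash
python3 - <<'E'
from h import *
W,T,u,v=cloud('w9')
for p in [(282,360),(282,380),(282,400),(282,418),(200,400),(205,270),(222,255),(200,345),(222,290)]: print(p,T[p[1],p[0]].round(4))
P=T.reshape(-1,3); m=(abs(P[:,1])<.06)&(abs(P[:,0])<.012)&(P[:,2]>-.1)&(P[:,2]<-.0)
Q=P[m]; h,e=np.histogram(Q[:,2],20); print(h,e.round(3))
m=(u>270)&(u<290)&(v>350); print(np.unique(P[m.ravel()].round(2),axis=0)[:20])
E
```

```text
(282, 360) [ 0.0082  0.     -0.0965]
(282, 380) [ 0.01    0.     -0.1059]
(282, 400) [ 0.0102  0.     -0.1129]
(282, 418) [ 0.0099  0.     -0.1184]
(200, 400) [ 0.0199 -0.017  -0.1216]
(205, 270) [ 0.0058 -0.0343 -0.0395]
(222, 255) [ 0.01   -0.0274 -0.0324]
(200, 345) [ 0.0159 -0.022  -0.0995]
(222, 290) [ 0.0028 -0.0248 -0.0509]
[2133 1288  924 1058 1916 2977 1103  755  350  540  483  393  440  407
  359  365  340  282  183   72] [-0.1   -0.096 -0.092 -0.089 -0.085 -0.081 -0.077 -0.073 -0.07  -0.066
 -0.062 -0.058 -0.054 -0.05  -0.047 -0.043 -0.039 -0.035 -0.031 -0.028
 -0.024]
[[-0.35  0.    0.26]
 [-0.35  0.01  0.26]
 [-0.34 -0.02  0.26]
 [-0.34 -0.01  0.26]
 [-0.34 -0.    0.26]
 [-0.34  0.01  0.26]
 [-0.33 -0.02  0.26]
 [-0.33 -0.01  0.26]
 [-0.33 -0.    0.26]
 [-0.33  0.01  0.26]
 [ 0.01 -0.   -0.12]
 [ 0.01 -0.   -0.11]
 [ 0.01  0.   -0.1 ]
 [ 0.08 -0.   -0.16]]
```

step_arm --offset '[[-0.0095,0.0365,0.01],[-0.0095,0.0365,0.05],[-0.0095,0.0365,0.1],[-0.0095,0.0365,0.14],[-0.0095,0.0365,0.165],[-0.0095,0.0365,0.178],[-0.0095,0.0365,0.178],[-0.0095,0.0365,0.178]]' --turn '[[0,0,-0.02],[0,0,-0.02],[0,0,-0.02],[0,0,-0.02],[0,0,-0.02],[0,0,-0.02],[0,0,-0.02],[0,0,-0.02]]' --hand '[0.05,0.05,0.05,0.05,0.05,0.05,0.05,0.05]'

```text
clock: 19.95
ee_pos: [0.5143, 0.3589, 0.171]
tcp_rot: [0.001, -0.01, 1.0, 0.002]
ft_force: [0.1, -0.4, 0.7]
grip_width: 0.0499
finger_force: 0.0
```

```bash
python3 look.py wa; python3 - <<'E'
from h import *
W,T,u,v=cloud('wa')
m=(abs(T[...,1])<.02)&(abs(T[...,0])<.03)&(W[...,2]>.19)&(v<340)
Q=T[m]; 
g=Q[(abs(Q[:,1])<.012)]; print(len(g),g.min(0),g.max(0),W[m][:,2].max())
im=cv2.imread('pics/wa.png'); cv2.imwrite('pics/wac.png',cv2.resize(im[120:360,140:420],(700,600)))
E
```

```text
[0.5143 0.3589 0.171 ] 19.95
blue [ 23. 355.] 1331 [ 0.846 -0.118  0.014] [ 0.78  -0.041  0.066]
blue [132. 409.] 139 [0.925 0.102 0.014] [0.846 0.143 0.066]
2343 [-0.01139074 -0.00871688 -0.05029853] [ 0.0132948   0.00631648 -0.02433066] 0.2686695753446505
```

View pics/wac.png

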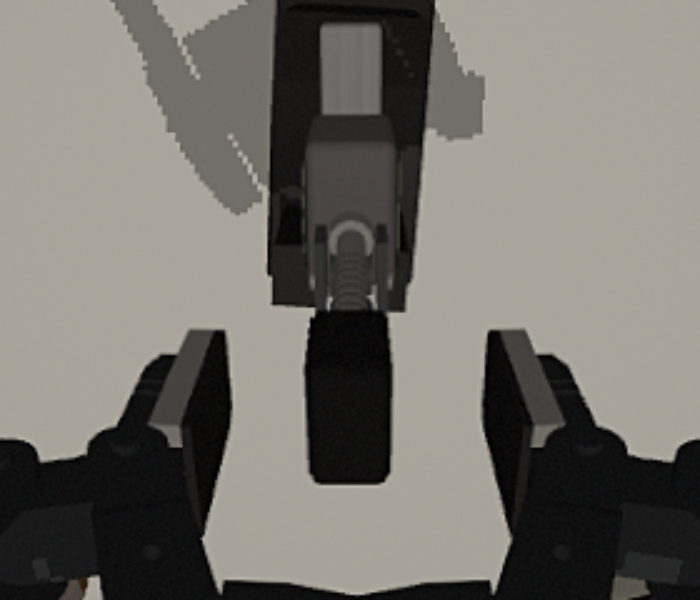

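The grip at crop (348,400) is centred between the pads. Closing.

step_arm --offset '[[0.001,-0.001,0],[0.001,-0.001,0],[0.001,-0.001,0],[0.001,-0.001,0],[0.001,-0.001,0]]' --turn '[[0,0,0],[0,0,0],[0,0,0],[0,0,0],[0,0,0]]' --hand '[0.05,0.005,0.005,0.005,0.005]' --grip_force 70

```text
clock: 20.5
ee_pos: [0.5123, 0.3579, 0.1701]
tcp_rot: [0.001, -0.01, 1.0, 0.001]
ft_force: [0.1, -0.1, 3.5]
grip_width: 0.013
finger_force: 70.2
```

step_arm --offset '[[0,0,-0.01],[0,0,-0.03],[0,0,-0.06],[0,0,-0.09],[0,0,-0.1],[0,0,-0.1],[0,0,-0.1]]' --turn '[[0,0,0],[0,0,0],[0,0,0],[0,0,0],[0,0,0],[0,0,0],[0,0,0]]' --hand '[0.005,0.005,0.005,0.005,0.005,0.005,0.005]'

```text
clock: 21.2
ee_pos: [0.5109, 0.3573, 0.2672]
tcp_rot: [-0.001, -0.01, 1.0, 0.0]
ft_force: [0.2, -0.1, -4.2]
grip_width: 0.013
finger_force: 69.2
```

```bash
python3 look.py wb; python3 - <<'E'
from h import *
for f in('w5','w6','w9','w8'):
    W,T,u,v=cloud(f)
    m=(abs(W[...,2]-.052)<.005)&(abs(W[...,0]-.565)<.08)&(abs(W[...,1]-.02)<.12)
    Q=W[m][:,:2]
    if len(Q)>200:
        rc=cv2.minAreaRect(Q.astype(np.float32)*1000); print(f,np.round(rc[0],1),np.round(rc[1],1),round(rc[2],2),np.median(W[m][:,2]))
W,T,u,v=cloud('wb')
m=(u>200)&(u<380)&(v<300)&(abs(T[...,0])<.09)&(abs(T[...,1])<.03)&(W[...,2]>.13)
for a,b in[(.155,.163),(.166,.178),(.2,.22)]:
    Q=W[m];Q=Q[(Q[:,2]>a)&(Q[:,2]<b)]
    if len(Q)>20:
        rc=cv2.minAreaRect(Q[:,:2].astype(np.float32)*1000);A=np.c_[Q[:,:2],np.ones(len(Q))];co=np.linalg.lstsq(A,Q[:,2],rcond=None)[0]
        print((a,b),len(Q),np.round(rc[0],1),np.round(rc[1],1),round(rc[2],2),'slope',co[:2].round(3),np.median(Q[:,2]))
print(tool()[0],tool()[2]['ft_force'],tool()[2]['ft_torque'])
E
```

```text
[0.5109 0.3573 0.2672] 21.2
blue [ 53. 331.] 1491 [ 0.851 -0.108  0.014] [ 0.799 -0.05   0.066]
blue [ 51. 363.] 126 [ 0.961 -0.166  0.014] [ 0.896 -0.101  0.066]
w5 [567.1  21.5] [170.7 111.8] 89.33 0.05160190705220205
w6 [566.9  21.2] [170.9 111. ] 89.57 0.051547604864095715
w9 [567.   21.3] [172.1 111.2] 89.3 0.05115828635038583
w8 [566.6  21. ] [171.5 110.4] 89.32 0.051443064823141704
(0.166, 0.178) 975 [507.9 356.4] [100.4  24.2] 1.13 slope [ 0.011 -0.011] 0.16869732208684948
(0.2, 0.22) 1661 [507.1 357.4] [43.  28.5] 0.62 slope [0.058 0.002] 0.21224119079819923
[0.51056253 0.35702995 0.26638967] [-0.52381316 -0.25385971 -3.96209796] [ 0.01658951 -0.03698069 -0.03187956]
```

step_arm --offset '[[0,-0.02,0],[-0.01,-0.06,0],[-0.02,-0.1,0],[-0.03,-0.14,0],[-0.04,-0.18,0],[-0.0475,-0.22,0],[-0.0475,-0.26,0],[-0.0475,-0.3,0],[-0.0475,-0.34,0],[-0.0475,-0.37,0]]' --turn '[[0,0,0.02],[0,0,0.02],[0,0,0.02],[0,0,0.02],[0,0,0.02],[0,0,0.02],[0,0,0.02],[0,0,0.02],[0,0,0.02],[0,0,0.02]]' --hand '[0.005,0.005,0.005,0.005,0.005,0.005,0.005,0.005,0.005,0.005]'

```text
clock: 22.25
ee_pos: [0.5652, -0.0143, 0.2664]
tcp_rot: [-0.002, 0.001, 1.0, 0.001]
ft_force: [0.5, -0.1, -4.3]
grip_width: 0.013
finger_force: 69.2
```

step_arm --offset '[[0,-0.02,0],[0,-0.029,0],[0,-0.029,0],[0,-0.029,0],[0,-0.029,0],[0,-0.029,0]]' --turn '[[0,0,0],[0,0,0],[0,0,0],[0,0,0],[0,0,0],[0,0,0]]' --hand '[0.005,0.005,0.005,0.005,0.005,0.005]'

```text
clock: 22.85
ee_pos: [0.5669, -0.0391, 0.2685]
tcp_rot: [0.0, -0.001, 1.0, 0.001]
ft_force: [-0.3, -0.5, -3.7]
grip_width: 0.013
finger_force: 69.3
```

```bash
cat > gz.py <<'E'
from h import *
import sys
f=sys.argv[1]; z0=float(sys.argv[2])
W,T,u,v=cloud(f)
m=(u>200)&(u<380)&(v<300)&(abs(T[...,0])<.09)&(abs(T[...,1])<.03)
for n,a,b in[('foot',.006,.018),('housing',.046,.06)]:
    Q=W[m];Q=Q[(Q[:,2]>a+z0)&(Q[:,2]<b+z0)]
    if len(Q)>20:
        rc=cv2.minAreaRect(Q[:,:2].astype(np.float32)*1000);A=np.c_[Q[:,:2],np.ones(len(Q))];co=np.linalg.lstsq(A,Q[:,2],rcond=None)[0]
        print(n,len(Q),Q.min(0).round(4),Q.max(0).round(4),np.round(rc[0],1),np.round(rc[1],1),round(rc[2],2),'slope',co[:2].round(3),np.median(Q[:,2]))
m=(abs(W[...,2]-.052)<.004)&(abs(W[...,0]-.565)<.08)&(abs(W[...,1]-.02)<.12)
if m.sum()>500:
    rc=cv2.minAreaRect(W[m][:,:2].astype(np.float32)*1000); print('block',np.round(rc[0],1),np.round(rc[1],1),round(rc[2],2))
E
python3 look.py wc; python3 gz.py wc .155; python3 -c "
from h import *
print(tool()[0])"
```

```text
[ 0.5669 -0.0391  0.2685] 22.85
blue [ 80. 126.] 189 [ 0.504 -0.334  0.014] [ 0.503 -0.298  0.066]
blue [445. 325.] 227 [0.851 0.257 0.014] [0.807 0.22  0.066]
blue [283. 337.] 1208 [ 0.854 -0.036  0.014] [ 0.809 -0.036  0.066]
foot 948 [ 0.5136 -0.0487  0.1624] [ 0.6148 -0.0288  0.1719] [564.2 -38.6] [101.2  19.9] 0.47 slope [ 0.011 -0.012] 0.16980215695728038
housing 1528 [ 0.5417 -0.053   0.2011] [ 0.5852 -0.0246  0.215 ] [563.3 -38.7] [28.4 43.5] 89.35 slope [0.016 0.001] 0.21330219099279074
block [566.7  21.4] [170.2 110.7] 89.27
[ 0.56693147 -0.03919289  0.26851878]
```

step_arm --offset '[[0.0015,-0.003,0.02],[0.0015,-0.003,0.05],[0.0015,-0.003,0.075],[0.0015,-0.003,0.09],[0.0015,-0.003,0.098],[0.0015,-0.003,0.098],[0.0015,-0.003,0.098]]' --turn '[[0,0,0],[0,0,0],[0,0,0],[0,0,0],[0,0,0],[0,0,0],[0,0,0]]' --hand '[0.005,0.005,0.005,0.005,0.005,0.005,0.005]'

```text
clock: 23.6
ee_pos: [0.5665, -0.0431, 0.1718]
tcp_rot: [0.001, -0.0, 1.0, 0.001]
ft_force: [-0.2, -0.1, -3.8]
grip_width: 0.0127
finger_force: 69.2
```

```bash
python3 look.py wd; python3 gz.py wd .060; python3 -c "
from h import *
print(tool()[0],tool()[2]['ft_force'])"
```

```text
[ 0.5665 -0.0431  0.1718] 23.6
blue [285. 353.] 220 [ 0.801 -0.039  0.014] [ 0.75  -0.04   0.066]
foot 957 [ 0.5135 -0.0559  0.0661] [ 0.6144 -0.0324  0.0777] [563.8 -44.6] [ 23.5 100.9] 88.75 slope [ 0.012 -0.013] 0.07305291138859404
housing 1563 [ 0.5415 -0.0571  0.106 ] [ 0.5849 -0.0287  0.1199] [563.2 -42.8] [28.4 43.3] 89.61 slope [ 0.017 -0.004] 0.11666962212358034
block [566.9  21.3] [170.5 110.9] 89.26
[ 0.56683221 -0.04321957  0.17227136] [-0.60758628 -0.09971766 -4.12878562]
```

step_arm --offset '[[0.001,0.001,0.003],[0.001,0.001,0.005],[0.001,0.001,0.007],[0.001,0.001,0.008],[0.001,0.001,0.009],[0.001,0.001,0.01],[0.001,0.001,0.011],[0.001,0.001,0.012],[0.001,0.001,0.013],[0.001,0.001,0.014]]' --turn '[[0,0,0],[0,0,0],[0,0,0],[0,0,0],[0,0,0],[0,0,0],[0,0,0],[0,0,0],[0,0,0],[0,0,0]]' --hand '[0.005,0.005,0.005,0.005,0.005,0.005,0.005,0.005,0.005,0.005]'

```text
clock: 24.65
ee_pos: [0.5646, -0.0421, 0.1584]
tcp_rot: [0.0, -0.0, 1.0, 0.001]
ft_force: [-4.5, 0.7, 5.6]
grip_width: 0.0127
finger_force: 70.6
```

```bash
python3 look.py we; python3 gz.py we .052; python3 -c "
from h import *
print(tool()[0],tool()[2]['ft_force'])"
```

```text
[ 0.5646 -0.0421  0.1584] 24.65
foot 973 [ 0.511  -0.0538  0.058 ] [ 0.6105 -0.0307  0.0699] [560.7 -42.3] [23.1 99.5] 89.81 slope [0.007 0.001] 0.06364649790208475
housing 1608 [ 0.5392 -0.0559  0.098 ] [ 0.5849 -0.0277  0.112 ] [562.  -41.8] [27.9 45.6] 89.22 slope [0.023 0.003] 0.10715209206852698
block [567.   21.2] [170.9 111.1] 89.34
[ 0.56455269 -0.04211664  0.15819686] [-3.95376129  0.42110361  5.46440579]
```

step_arm --offset '[[-0.001,0,0.003],[-0.001,0,0.006],[-0.001,0,0.01],[-0.001,0,0.014],[-0.001,0,0.018],[-0.001,0,0.022],[-0.001,0,0.026],[-0.001,0,0.028],[-0.001,0,0.03],[-0.001,0,0.03]]' --turn '[[0,0,0],[0,0,0],[0,0,0],[0,0,0],[0,0,0],[0,0,0],[0,0,0],[0,0,0],[0,0,0],[0,0,0]]' --hand '[0.005,0.005,0.005,0.005,0.005,0.005,0.005,0.005,0.005,0.005]'

```text
clock: 25.7
ee_pos: [0.5655, -0.0422, 0.1278]
tcp_rot: [0.0, -0.0, 1.0, 0.001]
ft_force: [-3.6, 0.4, 4.3]
grip_width: 0.013
finger_force: 70.5
```

step_arm --offset '[[0,0,0.001],[0,0,0.002],[0,0,0.003],[0,0,0.004],[0,0,0.005],[0,0,0.005]]' --turn '[[0,0,0],[0,0,0],[0,0,0],[0,0,0],[0,0,0],[0,0,0]]' --hand '[0.005,0.005,0.005,0.005,0.005,0.005]'

```text
clock: 26.3
ee_pos: [0.5655, -0.0422, 0.1226]
tcp_rot: [0.0, -0.0, 1.0, 0.001]
ft_force: [-4.6, 1.1, 4.3]
grip_width: 0.013
finger_force: 70.5
```

step_arm --offset '[[0,0,0.0005],[0,0,0.001]]' --turn '[[0,0,0],[0,0,0]]' --hand '[0.005,0.005]'

```text
clock: 26.5
ee_pos: [0.5657, -0.0422, 0.1222]
tcp_rot: [0.0, -0.0, 1.0, 0.001]
ft_force: [-5.6, 0.1, 9.0]
grip_width: 0.0129
finger_force: 71.0
```

step_arm --offset '[[0,0,0.0005],[0,0,0.0005]]' --turn '[[0,0,0],[0,0,0]]' --hand '[0.005,0.005]'

```text
clock: 26.7
ee_pos: [0.5658, -0.0422, 0.1222]
tcp_rot: [0.0, -0.0, 1.0, 0.001]
ft_force: [-5.9, -0.6, 8.8]
grip_width: 0.0125
finger_force: 71.2
```

```bash
python3 look.py wf; python3 gz.py wf .052; python3 -c "
from h import *
print(tool()[0],tool()[2]['ft_force'])"
```

```text
[ 0.5658 -0.0422  0.1222] 26.7
blue [498. 409.] 322 [0.951 0.335 0.014] [0.863 0.263 0.066]
foot 1280 [ 0.5116 -0.0538  0.059 ] [ 0.5423 -0.0297  0.0698] [526.7 -41.2] [24.2 30.4] 88.05 slope [ 0.029 -0.001] 0.06377261747843795
housing 2134 [ 0.5405 -0.0563  0.098 ] [ 0.5766 -0.0277  0.112 ] [558.6 -42. ] [36.3 28.5] 0.55 slope [0.046 0.   ] 0.1073100972833029
block [566.9  21.5] [171.2 110.9] 89.31
[ 0.565831   -0.04222295  0.12218869] [-5.14294127  0.11594898  8.72477549]
```

The probe is on the bottom. Release and lift.

step_arm --offset '[[0,0,0],[0,0,0],[0,0,0],[0,0,0],[0,0,-0.01],[0,0,-0.03],[0,0,-0.06],[0,0,-0.09],[0,0,-0.09],[0,0,-0.09]]' --turn '[[0,0,0],[0,0,0],[0,0,0],[0,0,0],[0,0,0],[0,0,0],[0,0,0],[0,0,0],[0,0,0],[0,0,0]]' --hand '[0.02,0.04,0.04,0.04,0.04,0.04,0.04,0.04,0.04,0.04]' --grip_force 30

```text
clock: 27.75
ee_pos: [0.5663, -0.0423, 0.2116]
tcp_rot: [0.002, -0.0, 1.0, 0.001]
ft_force: [1.1, -0.1, -0.2]
grip_width: 0.0401
finger_force: 0.0
```

```bash
python3 look.py wg; python3 gz.py wg .0515; python3 - <<'E'
from h import *
print(tool()[0],tool()[2]['ft_force'])
W,T,u,v=cloud('wg')
m=(abs(W[...,0]-.58)<.06)&(abs(W[...,1]+.042)<.02)&(W[...,2]>.112)&(W[...,2]<.175)
Q=W[m]
for a,b in((.112,.125),(.125,.135),(.135,.145),(.145,.16),(.16,.175)):
    K=Q[(Q[:,2]>a)&(Q[:,2]<b)]; 
    if len(K): print(a,len(K),K.min(0).round(3),K.max(0).round(3))
E
```

```text
[ 0.5663 -0.0423  0.2116] 27.75
blue [ 54. 130.] 73 [ 0.503 -0.342  0.014] [ 0.501 -0.299  0.066]
blue [286. 343.] 2202 [ 0.818 -0.036  0.014] [ 0.771 -0.037  0.066]
foot 654 [ 0.5125 -0.0544  0.0613] [ 0.5429 -0.0295  0.0694] [527.7 -42. ] [24.9 30.4] 89.97 slope [0.017 0.007] 0.06356598349577941
housing 1027 [ 0.5411 -0.0562  0.0976] [ 0.5825 -0.0277  0.1114] [561.8 -42. ] [28.5 41.4] 89.98 slope [-0.016 -0.002] 0.10716167532944684
block [566.9  21.4] [170.1 111. ] 89.16
[ 0.56523738 -0.0420619   0.20991737] [-0.24577056 -0.02505356 -1.50607478]
0.112 168 [ 0.56  -0.053  0.113] [ 0.586 -0.031  0.125]
0.125 122 [ 0.566 -0.048  0.125] [ 0.603 -0.033  0.135]
0.135 254 [ 0.597 -0.049  0.135] [ 0.612 -0.036  0.143]
0.145 101 [ 0.554 -0.049  0.147] [ 0.556 -0.035  0.16 ]
0.16 781 [ 0.554 -0.05   0.16 ] [ 0.578 -0.035  0.173]
```

View pics/wg.png

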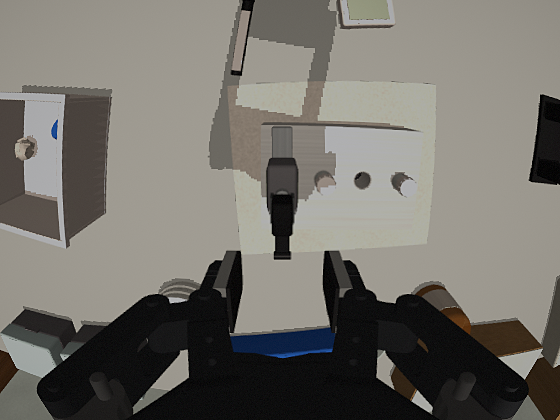

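The gauge stands across the well with the probe grip lowered at px (283,190). The lever's free end is at (283,255), still open.

step_arm --offset '[[-0.02,0,0],[-0.053,0,0],[-0.053,0,0],[-0.053,0,0.03],[-0.053,0,0.06],[-0.053,0,0.075],[-0.053,0,0.075],[-0.053,0,0.075]]' --turn '[[0,0,0],[0,0,0],[0,0,0],[0,0,0],[0,0,0],[0,0,0],[0,0,0],[0,0,0]]' --hand '[0,0,0,0,0,0,0,0]'

```text
clock: 28.6
ee_pos: [0.6181, -0.042, 0.135]
tcp_rot: [-0.0, -0.0, 1.0, 0.001]
ft_force: [1.0, -0.4, 1.2]
grip_width: -0.0003
finger_force: 0.0
```

```bash
python3 look.py wh; python3 - <<'E'
from h import *
print(tool()[0],tool()[2]['ft_force'],tool()[2]['grip_width'])
W,T,u,v=cloud('wh')
m=(abs(T[...,0])<.014)&(abs(T[...,1])<.02)&(T[...,2]>-.07)&(T[...,2]<-.005)
Q=T[m]; h,e=np.histogram(Q[:,2],13); print(h,e.round(4)); 
K=Q[Q[:,2]>-.04];print(K.min(0),K.max(0),np.percentile(K[:,2],95))
im=cv2.imread('pics/wh.png'); cv2.imwrite('pics/whc.png',cv2.resize(im[150:360,160:410],(700,588)))
E
```

```text
[ 0.6181 -0.042   0.135 ] 28.6
blue [282. 350.] 178 [ 0.81  -0.041  0.014] [ 0.761 -0.041  0.066]
blue [509. 365.] 574 [0.898 0.315 0.014] [0.833 0.25  0.066]
[ 0.61914981 -0.04210385  0.13622601] [ 0.87047818 -0.59193628  0.37438249] 2.1210592622847824e-05
[1060  340  596  322  393  348  310  289  147    6    0    0  293] [-0.07  -0.065 -0.06  -0.055 -0.05  -0.045 -0.04  -0.035 -0.03  -0.025
 -0.02  -0.015 -0.01  -0.005]
[ 0.00520578 -0.01350576 -0.03999063] [ 0.01306893  0.01354426 -0.00500465] -0.005828399338408996
```

View pics/whc.png

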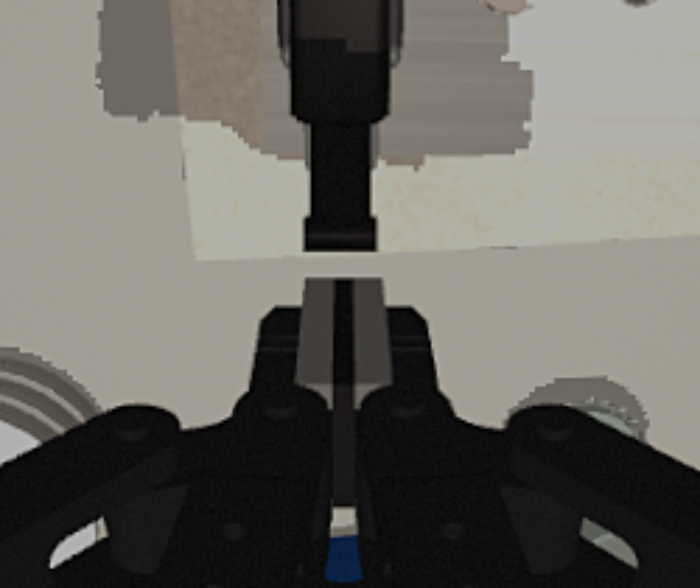

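The finger tips are at crop (343,290), just outboard of the lever end at (340,235). I'll shift 5 mm inward and press.

step_arm --offset '[[0.005,0,0],[0.005,0,0.006],[0.005,0,0.012],[0.005,0,0.016],[0.005,0,0.02],[0.005,0,0.024],[0.005,0,0.028],[0.005,0,0.032],[0.005,0,0.036],[0.005,0,0.036]]' --turn '[[0,0,0],[0,0,0],[0,0,0],[0,0,0],[0,0,0],[0,0,0],[0,0,0],[0,0,0],[0,0,0],[0,0,0]]' --hand '[0,0,0,0,0,0,0,0,0,0]'

```text
clock: 29.65
ee_pos: [0.6119, -0.0417, 0.0974]
tcp_rot: [-0.002, -0.0, 1.0, 0.001]
ft_force: [0.1, 0.9, -0.2]
grip_width: 0.0001
finger_force: 0.0
```

step_arm --offset '[[0,0,0.001],[0,0,0.002],[0,0,0.003],[0,0,0.003]]' --turn '[[0,0,0],[0,0,0],[0,0,0],[0,0,0]]' --hand '[0,0,0,0]'

```text
clock: 30.05
ee_pos: [0.6127, -0.0418, 0.0963]
tcp_rot: [-0.001, -0.0, 1.0, 0.001]
ft_force: [-3.0, 0.2, 3.7]
grip_width: -0.0003
finger_force: 2.1
```

step_arm --offset '[[0,0,0.001],[0,0,0.001]]' --turn '[[0,0,0],[0,0,0]]' --hand '[0,0]'

```text
clock: 30.25
ee_pos: [0.613, -0.0419, 0.0962]
tcp_rot: [-0.001, -0.0, 1.0, 0.001]
ft_force: [-4.0, -0.8, 8.0]
grip_width: 0.0002
finger_force: 3.8
```

step_arm --offset '[[0,0,0.001],[0,0,0.001]]' --turn '[[0,0,0],[0,0,0]]' --hand '[0,0]'

```text
clock: 30.45
ee_pos: [0.6137, -0.042, 0.0962]
tcp_rot: [0.0, -0.0, 1.0, 0.001]
ft_force: [-4.4, 0.3, 11.3]
grip_width: 0.0002
finger_force: 5.2
```

```bash
python3 look.py wi; python3 gz.py wi .0515;python3 - <<'E'
from h import *
print(tool()[0],tool()[2]['ft_force'])
im=cv2.imread('pics/wi.png'); cv2.imwrite('pics/wic.png',cv2.resize(im[150:360,160:410],(700,588)))
W,T,u,v=cloud('wi')
m=(abs(W[...,0]-.595)<.025)&(abs(W[...,1]+.042)<.006)&(W[...,2]>.112)&(W[...,2]<.15)
Q=W[m]
for x in np.arange(.578,.612,.003):
    K=Q[abs(Q[:,0]-x)<.0015]
    if len(K): print(x.round(3),np.median(K[:,2]).round(4))
E
```

```text
[ 0.6137 -0.042   0.0962] 30.45
blue [524. 395.] 668 [0.939 0.35  0.014] [0.854 0.267 0.066]
foot 995 [ 0.5239 -0.0528  0.0619] [ 0.5416 -0.0325  0.0666] [532.8 -42.6] [17.6 20.3] 0.07 slope [-0.012  0.004] 0.06474646133048276
housing 2884 [ 0.5423 -0.0569  0.0976] [ 0.5828 -0.0282  0.1113] [562.6 -42.6] [40.6 28.6] 0.36 slope [-0.043  0.002] 0.10819000890409261
block [566.9  21.2] [171.4 110.7] 89.33
[ 0.61358169 -0.04200946  0.09611911] [-3.61017471  0.73652358 10.82908333]
0.602 0.1419
0.605 0.1376
```

step_arm --offset '[[0,0,0],[0,0,-0.01],[0,0,-0.04],[0,0,-0.08],[0,0,-0.12],[0.048,0,-0.12],[0.048,0,-0.12],[0.048,0,-0.12]]' --turn '[[0,0,0],[0,0,0],[0,0,0],[0,0,0],[0,0,0],[0,0,0],[0,0,0],[0,0,0]]' --hand '[0,0,0,0,0,0.04,0.04,0.04]'

```text
clock: 31.3
ee_pos: [0.5641, -0.0418, 0.2132]
tcp_rot: [-0.0, -0.0, 1.0, 0.001]
ft_force: [0.8, -0.3, -0.4]
grip_width: 0.04
finger_force: 0.0
```

```bash
python3 look.py wj; python3 gz.py wj .0515;python3 - <<'E'
from h import *
print(tool()[0])
W,T,u,v=cloud('wj')
m=(abs(W[...,0]-.597)<.03)&(abs(W[...,1]+.042)<.006)&(W[...,2]>.07)&(W[...,2]<.18)
Q=W[m]
for x in np.arange(.572,.626,.004):
    K=Q[abs(Q[:,0]-x)<.002]
    if len(K): print(x.round(3),len(K),np.median(K[:,2]).round(4))
m=(abs(W[...,0]-.566)<.03)&(abs(W[...,1]+.042)<.02)&(W[...,2]>.165)&(W[...,2]<.18);Q=W[m];print(Q.min(0),Q.max(0),np.median(Q[:,2]))
E
```

```text
[ 0.5641 -0.0418  0.2132] 31.3
blue [ 55. 132.] 79 [ 0.503 -0.341  0.014] [ 0.501 -0.299  0.066]
blue [286. 344.] 2075 [ 0.817 -0.035  0.014] [ 0.77  -0.036  0.066]
foot 637 [ 0.5126 -0.0539  0.061 ] [ 0.5421 -0.0299  0.0694] [527.4 -41.9] [29.5 24. ] 0.06 slope [0.039 0.009] 0.06351970429668347
housing 1006 [ 0.5412 -0.0558  0.0976] [ 0.5831 -0.0282  0.1112] [562.2 -42. ] [41.9 27.7] 0.05 slope [ 0.016 -0.002] 0.1070735376752415
block [567.   21.2] [170.3 111. ] 89.47
[ 0.56535861 -0.04208969  0.21373621]
0.572 102 0.1714
0.576 88 0.1713
0.58 9 0.1705
0.6 8 0.1184
0.604 57 0.1178
0.608 58 0.1178
0.612 58 0.118
0.616 65 0.1185
0.62 20 0.1187
[ 0.55438928 -0.0493293   0.1650868 ] [ 0.57881851 -0.03461403  0.1739597 ] 0.17108502015819843
```

Lever level at 0.118 m, so it is locked, and the probe is at about 40 mm. Regripping.

step_arm --offset '[[-0.0005,0,0.03],[-0.0005,0,0.06],[-0.0005,0,0.08],[-0.0005,0,0.09],[-0.0005,0,0.091],[-0.0005,0,0.091],[-0.0005,0,0.091],[-0.0005,0,0.091],[-0.0005,0,0.091],[-0.0005,0,0.091]]' --turn '[[0,0,0],[0,0,0],[0,0,0],[0,0,0],[0,0,0],[0,0,0],[0,0,0],[0,0,0],[0,0,0],[0,0,0]]' --hand '[0.04,0.04,0.04,0.04,0.04,0.04,0.005,0.005,0.005,0.005]' --grip_force 70

```text
clock: 32.35
ee_pos: [0.5676, -0.0423, 0.1248]
tcp_rot: [0.002, -0.0, 1.0, 0.001]
ft_force: [0.5, -0.3, 4.5]
grip_width: 0.0128
finger_force: 70.3
```

step_arm --offset '[[0,0,-0.005],[0,0,-0.015],[0,0,-0.03],[0,0,-0.05],[0,0,-0.075],[0,0,-0.1],[0,0,-0.12],[0,0,-0.13],[0,0,-0.13]]' --turn '[[0,0,0],[0,0,0],[0,0,0],[0,0,0],[0,0,0],[0,0,0],[0,0,0],[0,0,0],[0,0,0]]' --hand '[0.005,0.005,0.005,0.005,0.005,0.005,0.005,0.005,0.005]'

```text
clock: 33.25
ee_pos: [0.567, -0.0424, 0.2555]
tcp_rot: [0.002, -0.0, 1.0, 0.001]
ft_force: [0.9, 0.1, -4.0]
grip_width: 0.0126
finger_force: 69.5
```

step_arm --offset '[[0,0.02,0],[0.01,0.06,0],[0.02,0.1,0],[0.03,0.14,0],[0.04,0.18,0],[0.056,0.22,0],[0.056,0.26,0],[0.056,0.3,0],[0.056,0.34,0],[0.056,0.37,0]]' --turn '[[0,0,0.03],[0,0,0.03],[0,0,0.03],[0,0,0.03],[0,0,0.03],[0,0,0.03],[0,0,0.03],[0,0,0.03],[0,0,0.03],[0,0,0.03]]' --hand '[0.005,0.005,0.005,0.005,0.005,0.005,0.005,0.005,0.005,0.005]'

```text
clock: 34.25
ee_pos: [0.5083, 0.3298, 0.2515]
tcp_rot: [-0.002, 0.014, 1.0, 0.001]
ft_force: [0.1, -1.5, -4.1]
grip_width: 0.0126
finger_force: 69.3
```

step_arm --offset '[[0,0.015,0],[0,0.027,0],[0,0.027,0],[0,0.027,0],[0,0.027,0]]' --turn '[[0,0,0],[0,0,0],[0,0,0],[0,0,0],[0,0,0]]' --hand '[0.005,0.005,0.005,0.005,0.005]'

```text
clock: 34.75
ee_pos: [0.5109, 0.3533, 0.2536]
tcp_rot: [-0.0, 0.016, 1.0, 0.001]
ft_force: [-0.3, 0.1, -3.4]
grip_width: 0.0129
finger_force: 69.4
```

```bash
python3 look.py wk; python3 gz.py wk .182;python3 - <<'E'
from h import *
print(tool()[0])
W,T,u,v=cloud('wk')
for a,b in((.004,.015),(.055,.064)):
    m=(abs(W[...,0]-.51)<.08)&(abs(W[...,1]-.356)<.05)&(W[...,2]>a)&(W[...,2]<b);Q=W[m]
    print(len(Q),Q.min(0).round(4),Q.max(0).round(4))
E
```

```text
[0.5109 0.3533 0.2536] 34.75
blue [ 57. 342.] 1275 [ 0.844 -0.117  0.014] [ 0.791 -0.056  0.066]
foot 1238 [0.4553 0.3424 0.1897] [0.4859 0.3668 0.2   ] [470.4 355.2] [24.4 30. ] 87.73 slope [0.042 0.001] 0.19237324759836885
housing 2108 [0.4839 0.3392 0.2281] [0.5236 0.368  0.2419] [503.4 354. ] [28.4 39.3] 87.73 slope [0.017 0.002] 0.2359057493386748
block [567.4  21. ] [173.1 111.6] 89.26
[0.51094062 0.35348908 0.25380359]
1448 [0.4447 0.3236 0.0045] [0.5748 0.3895 0.0104]
640 [0.4557 0.3326 0.0573] [0.4806 0.3817 0.0619]
```

step_arm --offset '[[0,0.0025,0.02],[0,0.0025,0.05],[0,0.0025,0.08],[0,0.0025,0.1],[0,0.0025,0.11],[0,0.0025,0.114],[0,0.0025,0.117],[0,0.0025,0.119],[0,0.0025,0.12],[0,0.0025,0.12]]' --turn '[[0,0,0],[0,0,0],[0,0,0],[0,0,0],[0,0,0],[0,0,0],[0,0,0],[0,0,0],[0,0,0],[0,0,0]]' --hand '[0.005,0.005,0.005,0.005,0.005,0.005,0.005,0.005,0.005,0.005]'

```text
clock: 35.8
ee_pos: [0.5113, 0.3578, 0.1347]
tcp_rot: [0.001, 0.015, 1.0, 0.001]
ft_force: [0.6, 0.5, -4.0]
grip_width: 0.013
finger_force: 69.3
```

step_arm --offset '[[0,0,0.0005],[0,0,0.001]]' --turn '[[0,0,0],[0,0,0]]' --hand '[0.005,0.005]'

```text
clock: 36.0
ee_pos: [0.511, 0.3577, 0.1332]
tcp_rot: [0.0, 0.015, 1.0, 0.001]
ft_force: [-0.1, 0.3, -4.2]
grip_width: 0.0124
finger_force: 69.3
```

step_arm --offset '[[0,0,0.0005],[0,0,0.001],[0,0,0.001]]' --turn '[[0,0,0],[0,0,0],[0,0,0]]' --hand '[0.005,0.005,0.005]'

```text
clock: 36.3
ee_pos: [0.5109, 0.3578, 0.1328]
tcp_rot: [0.0, 0.015, 1.0, 0.001]
ft_force: [-1.8, -0.2, 2.4]
grip_width: 0.0125
finger_force: 70.2
```

step_arm --offset '[[0,0,0.0005],[0,0,0.001],[0,0,0.001]]' --turn '[[0,0,0],[0,0,0],[0,0,0]]' --hand '[0.005,0.005,0.005]'

```text
clock: 36.6
ee_pos: [0.5109, 0.3578, 0.1322]
tcp_rot: [0.0, 0.015, 1.0, 0.001]
ft_force: [-2.1, -0.9, 5.4]
grip_width: 0.0127
finger_force: 70.7
```

It stands on the rest. Release, lift and verify.

step_arm --offset '[[0,0,0],[0,0,0],[0,0,0],[0,0,-0.01],[0,0,-0.04],[0,0,-0.08],[0,0,-0.12],[0,0,-0.15],[0,0,-0.18],[0,0,-0.18]]' --turn '[[0,0,0],[0,0,0],[0,0,0],[0,0,0],[0,0,0],[0,0,0],[0,0,0],[0,0,0],[0,0,0],[0,0,0]]' --hand '[0.02,0.04,0.04,0.05,0.05,0.05,0.05,0.05,0.05,0.05]' --grip_force 30

```text
clock: 37.6
ee_pos: [0.5135, 0.3587, 0.3184]
tcp_rot: [0.006, 0.015, 1.0, 0.004]
ft_force: [0.6, 0.0, 1.1]
grip_width: 0.05
finger_force: 0.0
```

```bash
python3 look.py wl; python3 - <<'E'
from h import *
W,T,u,v=cloud('wl')
P=W[(abs(W[...,0]-.51)<.09)&(abs(W[...,1]-.356)<.06)]
for a,b in [(.004,.015),(.055,.0645),(.066,.076),(.11,.12),(.122,.14),(.165,.19)]:
    Q=P[(P[:,2]>a)&(P[:,2]<b)]
    if len(Q)>4:
        rc=cv2.minAreaRect(Q[:,:2].astype(np.float32)*1000)
        print((a,b),len(Q),Q.min(0).round(3),Q.max(0).round(3),np.round(rc[0],1),np.round(rc[1],1),round(rc[2],1),np.median(Q[:,2]).round(4))
im,d=get_image('top')
b=cv2.inRange(cv2.cvtColor(im,cv2.COLOR_BGR2HSV),(105,150,40),(130,255,255))
for c,s in blobs(b>0,10): print(c.round(1),s[4],onz('top',*c,.014).round(3))
cv2.imwrite('pics/top2c.png',cv2.resize(im[140:320,100:460],(800,400)))
E
```

```text
[0.5135 0.3587 0.3184] 37.6
blue [ 69. 322.] 1265 [ 0.847 -0.114  0.014] [ 0.802 -0.062  0.066]
(0.004, 0.015) 1363 [0.444 0.322 0.004] [0.575 0.389 0.014] [509.5 356. ] [ 64.5 130.1] 88.4 0.0073
(0.055, 0.0645) 764 [0.456 0.33  0.056] [0.564 0.382 0.064] [509.8 355.9] [ 49.4 106.8] 88.3 0.0593
(0.066, 0.076) 417 [0.456 0.348 0.066] [0.564 0.37  0.074] [510.  358.6] [ 20.2 107.6] 88.5 0.0713
(0.11, 0.12) 545 [0.485 0.345 0.11 ] [0.526 0.373 0.12 ] [505.4 359.2] [26.9 41.3] 87.8 0.1151
(0.122, 0.14) 293 [0.505 0.348 0.122] [0.564 0.369 0.133] [534.3 358. ] [21.5 59.5] 87.8 0.1258
(0.165, 0.19) 394 [0.499 0.351 0.165] [0.522 0.366 0.181] [510.3 358.6] [14.7 22.7] 88.4 0.1782
[297.8 120.2] 1957 [ 0.875 -0.06   0.014]
[211.2 147.3] 85 [0.792 0.196 0.014]
[383.5 221.6] 60 [ 0.573 -0.308  0.014]
[389.  241.9] 167 [ 0.514 -0.323  0.014]
[553. 351.] 65 [ 0.208 -0.778  0.014]
```

View pics/top2c.png

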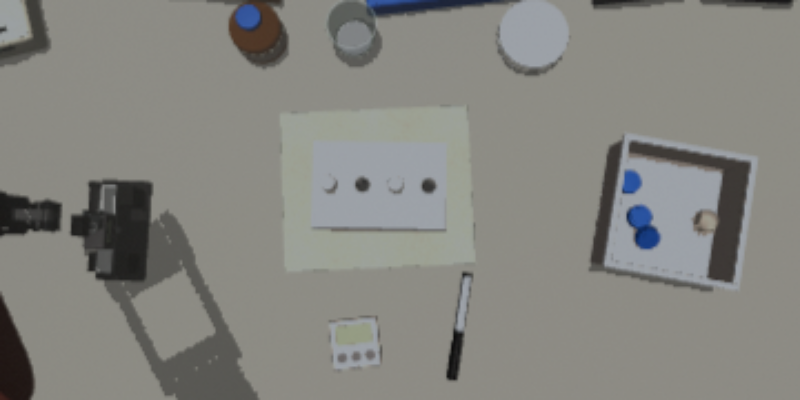

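The gauge is on its rest with its lever level. The bin holds all four pieces, and the tubes and bystanders are unchanged.

```bash
python3 -c "
from bench import ctrl
print(ctrl.sign_off())"
```

```text
the job is handed in; nothing more can be done
None
```

The job is handed in, and by the last measurements everything is in place: all 3 caps and 1 paper ball are in the bin, the well reading is locked at about 40 mm, the gauge stands on its rest, and the tubes and other things look undisturbed. The sign-off returned no verdict.

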